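Half-turn the lift-out tray so it rests on the ledges above a sample tin

TASK

The aluminium lift-out tray lies nested in the grey bin. Lift it out and stand it on the table, put the small sample tin upright on the floor of the bin, then put the tray back turned half a turn from how it lay, so that its feet rest level on the bin's ledges above the tin. Finally stand the glass vial upright in the tray; do not disturb the wide tin, the timer or the brush.

Things in the scene. Friction and masses are not known exactly. Their poses are not given: they have to be found in the camera images.
- bin: Loose open bin, grey plastic, 0.6 kg, inside 120 x 98 mm (x, y); floor 4 mm thick; walls 4 mm, upright to 60 mm, then a rim flared outward, ending 67 mm above its underside (140 x 114 mm over the flare). The middle of its -x end wall has a notch 40 mm wide, down to 40 mm. Origin: centre of its underside; z up. To its right (y < 0, x > 0.47 m) stands a tall sieve shaker.
- bin_ledges (a point): Point on the bin's axis at the height of its ledges, 44 mm above its underside, in the bin's axes. Ledges: flat tops of four columns, 10 mm wide in x, that reach from the bin's floor and stand 11 mm in from the long (y) walls, two on each wall, at x = +42 and x = -24 mm.
- tray: Loose aluminium lift-out tray, 0.16 kg, 110 x 72 mm (x, y); floor and walls 3 mm thick, walls 22 mm high, the -x end wall only 9 mm. At the start it lies in the bin, x axes the same way (low end at the notched end), on the bin's floor. Half turned, its feet lie on the ledges, its underside 44 mm above the bin's. Play in the bin: 5 mm each way in x, 4 mm in y. Origin: centre of its underside.
- tray_grip (a point): Centre of the tray's handle bar, in the tray's axes, 64 mm above the tray's underside. The handle is a bridge over the middle of the tray: bar along y, 12 mm thick (x), 62 mm long, 16 mm high, top 72 mm above the underside, on posts at y = +-28 mm. It leaves an open bay on either side in x, about 47 x 66 mm each. The table round x = 0.455, y = 0.335 m is left free.
- tray_low_end (a point): Top middle of the tray's low end wall, at x = -53.5, z = 9 mm in the tray. The tray's four feet, 12 mm wide in x and 6 mm high, stick out 9 mm from its long sides at x = -42 and x = +24 mm (90 mm over the feet), undersides level with the tray's; in the nested position they pass between the ledges.
- tin_mid (a point): Centre (half-way up) of the small aluminium sample tin with press lid, round, 48 mm across its grip (50 over the rim), 34 mm high, 0.06 kg; it stands upright. The narrower of the two tins on the table.
- vial_mid (a point): Centre (half-way up) of the glass sample vial with black screw cap, round, 27 mm across, 70 mm high, 0.04 kg; it stands upright.
- wide_tin: Bystander: the wider tin, 64 mm across, 30 mm high; origin at the centre of its underside.
- timer: Bystander: small countdown timer lying on its back, 40 x 62 x 17 mm; origin at the centre of its underside.
- brush: Bystander: wood-handled sieve brush lying down, 40 x 165 x 18 mm, long in its y; origin at the centre of its underside.

How it is judged:
On the way, in this order (a step that is already met when the one before it is completed fails the run):
1. the tray stands on the table beside the bin, let go (height (world z) of tray_grip below 0.07 m and angle between tray_grip's own z axis and vertical below 0.05 rad and horizontal distance between tray_grip and bin above 0.1 m and contact force between the fingers and tray below 0.1 N), for 0.2 s.
2. the small tin stands upright on the floor of the bin, let go (x of tin_mid in the frame of bin between -0.05 and 0.05 m and y of tin_mid in the frame of bin between -0.036 and 0.036 m and z of tin_mid in the frame of bin between 0.012 and 0.028 m and angle between tin_mid's own z axis and vertical below 0.12 rad and contact force between the fingers and tin below 0.1 N), for 0.2 s.
3. the half-turned tray rests level on the ledges above the tin, let go (x of tin_mid in the frame of bin between -0.05 and 0.05 m and y of tin_mid in the frame of bin between -0.036 and 0.036 m and z of tin_mid in the frame of bin between 0.012 and 0.028 m and angle between tin_mid's own z axis and vertical below 0.12 rad and x of tray_grip in the frame of bin between -0.009 and 0.009 m and y of tray_grip in the frame of bin between -0.008 and 0.008 m and z of tray_grip in the frame of bin between 0.1045 and 0.112 m and angle between tray_grip's own z axis and vertical below 0.05 rad and x of tray_low_end in the frame of bin above 0.04 m and contact force between tray and bin above 0.3 N and contact force between the fingers and tray below 0.1 N), for 0.2 s.
4. the vial stands upright in the tray, let go (x of vial_mid in the frame of tray_grip between -0.055 and 0.055 m and y of vial_mid in the frame of tray_grip between -0.036 and 0.036 m and z of vial_mid in the frame of tray_grip between -0.032 and -0.018 m and angle between vial_mid's own z axis and vertical below 0.12 rad and x of tray_grip in the frame of bin between -0.009 and 0.009 m and y of tray_grip in the frame of bin between -0.008 and 0.008 m and z of tray_grip in the frame of bin between 0.1045 and 0.112 m and angle between tray_grip's own z axis and vertical below 0.05 rad and x of tray_low_end in the frame of bin above 0.04 m and contact force between tray and bin above 0.3 N and contact force between the fingers and vial below 0.1 N), for 0.2 s.
At the end, for the whole second after the job is handed in: Bin upright on the table; small tin upright on its floor; tray half turned, at rest on the ledges: level to 0.05 rad, centred to 9 mm (x) and 8 mm (y), handle 104.5-112 mm above the bin's underside; vial upright in the tray. Tin and vial tilt under 0.12 rad (height (world z) of bin below 0.006 m and angle between each of bin, tray_grip's own z axis and vertical below 0.05 rad and x of tin_mid in the frame of bin between -0.05 and 0.05 m and y of tin_mid in the frame of bin between -0.036 and 0.036 m and z of tin_mid in the frame of bin between 0.012 and 0.028 m and angle between each of tin_mid, vial_mid's own z axis and vertical below 0.12 rad and x of tray_grip in the frame of bin between -0.009 and 0.009 m and y of tray_grip in the frame of bin between -0.008 and 0.008 m and z of tray_grip in the frame of bin between 0.1045 and 0.112 m and x of tray_low_end in the frame of bin above 0.04 m and contact force between tray and bin above 0.3 N and linear speed of tray below 0.02 m/s and x of vial_mid in the frame of tray_grip between -0.055 and 0.055 m and y of vial_mid in the frame of tray_grip between -0.036 and 0.036 m and z of vial_mid in the frame of tray_grip between -0.032 and -0.018 m); the robot touches nothing.
It fails at once if a bystander (wide tin, timer, brush) is moved more than 30 mm (distance of any of wide_tin, timer, brush from where it was at the start of the episode above 0.03 m).
It also fails if it takes over 72 s, if anything falls off the work surface, if the arm or the gripper's body presses on something with over 40 N, if the wrist force passes 120 N, or if a joint passes its speed limit or range.

ROBOT

A 6-joint arm with a two-finger parallel gripper is mounted at the origin on a cart in front of the work surface, level with it; the furniture and walls round the work are solid. World frame = base frame: x ahead of the robot, y to its left, z up, the work surface at z = 0. Lengths are in m, angles in rad, forces in N, time in s.
With the tool pointing down it reaches from about 0.25 to 0.775 m from the base axis. Payload 4 kg.
Tool frame: the origin (TCP) lies midway between the tips of the shut fingers; the grasp point (between the pads) lies 19 mm behind it; y points along the fingers, x is the direction in which the jaws open and shut, and the axes are right-handed (so a half turn about y gives the same grasp; the last joint's range is limited). The gripper opens to 94 mm and grips with 3 to 60 N. Pads are 16 mm wide; open, the fingers measure 119 mm over their backs; the gripper's body (75 mm by 177 mm) begins 78 mm behind the grasp point.
Start: joints at [-1.383, 0.087, 1.371, -0, 1.684, -0.103], TCP at [0.158, -0.527, 0.206] pointing down, gripper open.
Joint ranges: [-3.1, 3.1], [-0.76, 2.03], [0.27, 2.55], [-1.08, 4.22], [0.17, 2.65], [-2.57, 2.57]. Speed limits (rad/s): [2.79, 2.79, 3.14, 3.14, 3.14, 3.14].

INTERFACE

Orientations are given as [roll, pitch, yaw] about the fixed x, y, z axes, in that order (R = Rz(yaw) Ry(pitch) Rx(roll)).
In Python, from bench import robot, snapshot, camera_info, ticket gives the robot as it stands.
- The arm moves only by the shell command python3 -m creep 'ROWS'. ROWS is JSON, a list of rows, each an object with "slide": the shift along the tool's x, y, z in mm, a list of three; "roll": the turn about the tool's y in degrees; "grip": the closure, from 0 (fully open) to 1 (shut). In form: [{"slide": [x, y, z], "roll": roll, "grip": grip}, ...]. A call has 1 to 20 rows; each row is the pose to reach, as a shift and turn from the pose commanded when the call began, along the tool's axes at that moment; what a row does not reach only later rows make up. A row lasts 1/12 s, in which the tool goes at most 41.7 mm and 7.16 degrees, less where a joint would pass 70% of its speed; a pose out of reach is approached as far as the arm can. A call with a gripper value outside its range is refused whole. The fingers move at their own pace and stop on an object; the grip force is fixed at half the most. Time passes only in rows, so rows that repeat a pose let the fingers close. It gives the time, the measured TCP pose, the force and the opening at its end, in the units of the state.
- robot.get_obs(): the state, without advancing time (a new reading comes with each control period).
- snapshot(name): name is "scene" or "top"; returns the picture (384x512x3 uint8, red, green, blue); there is no depth.
- camera_info(name): a dict with "fx", "fy", "cx", "cy" (pixels), "cam_to_world" (4x4, takes a point from camera to world coordinates). Camera axes: x right, y down, z forward; pixel columns grow to the right and rows downward; lengths in m; the calibration is good to about 2 mm. A picture is of the moment at which its call begins. camera_info takes no time and is no camera call.
- ticket.close_job(): hands the job in, once; it reports no verdict.
The state is a dict: "time": time; "joint_positions": joint angles; "qvel": joint speeds; "joint_torque": joint torques, N m; "tool_pos": TCP position; "ee_rot": TCP orientation; "wrist_force": force on the tool from outside, world axes, zero at the start; "wrist_torque": the same for the moment, N m; "width": finger opening in m.
Only numpy, scipy, OpenCV 4.12 (cv2) and the standard library are available. Lean on these libraries where they do the work, as an engineer would, in place of code of your own. Each camera call takes 0.05 s, during which the arm holds its last target.

## Working session

There is one attempt and no reset: what is moved stays moved. The work goes in short steps, Python scripts to look and compute and a shell command to move; the robot and the scene stay as the last step left them, time stands still between calls to the robot, and variables do not carry over. Pictures are saved under pics/ and viewed, and the job is handed in when it is done.

```bash
ls; mkdir -p pics
python3 - <<'E'
from bench import robot, snapshot, camera_info
import cv2,numpy as np
np.set_printoptions(precision=4,suppress=True)
print(robot.get_obs())
for n in ("scene","top"):
    im=snapshot(n); cv2.imwrite(f"pics/{n}0.png",im[:,:,::-1])
    c=camera_info(n); print(n,c["fx"],c["fy"],c["cx"],c["cy"]); print(np.array(c["cam_to_world"]))
E
```

```text
pics
{'time': 0.0, 'joint_positions': array([-1.3831,  0.0879,  1.3723, -0.    ,  1.6836, -0.1031]), 'qvel': array([-0.0006,  0.0003,  0.0007, -0.0003,  0.0003, -0.0001]), 'joint_torque': array([ -0.0007, -34.0182, -30.2431,   0.0717,   0.0331,  -0.0002]), 'tool_pos': array([ 0.1576, -0.5264,  0.2043]), 'ee_rot': array([-1.5706,  0.0022, -1.28  ]), 'wrist_force': array([ 0.2144, -0.6618, -0.8274]), 'wrist_torque': array([ 0.016 , -0.0312,  0.0399]), 'width': 0.09398841965176197}
scene 422.5654453701525 422.5654453701525 252.0946813601016 190.8015920543493
[[-0.8398 -0.4823  0.2492  0.3644]
 [-0.5429  0.7475 -0.3828  0.59  ]
 [-0.0017 -0.4568 -0.8896  0.8362]
 [ 0.      0.      0.      1.    ]]
top 434.33655318879426 434.33655318879426 249.8167917145576 198.04587279307185
[[ 0.0237 -0.9918  0.1258  0.474 ]
 [-0.9995 -0.0207  0.0249  0.239 ]
 [-0.0221 -0.1263 -0.9917  0.9343]
 [ 0.      0.      0.      1.    ]]
```

View pics/scene0.png

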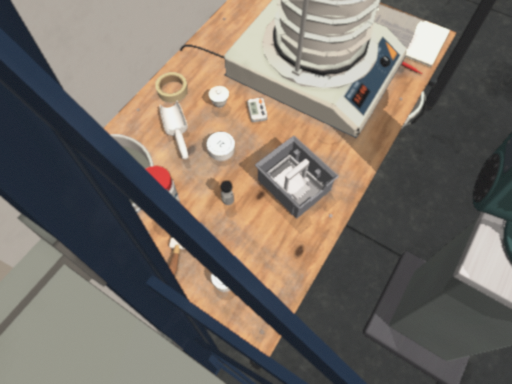

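View pics/top0.png

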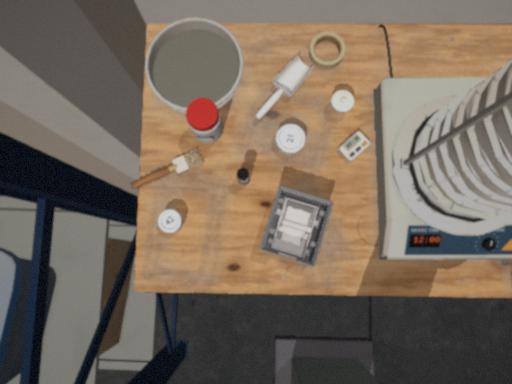

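```bash
cat > h.py <<'E'
from bench import robot, snapshot, camera_info
import cv2,numpy as np
np.set_printoptions(precision=4,suppress=True)
def ray(n,px,z):
    c=camera_info(n);T=np.array(c["cam_to_world"])
    d=T[:3,:3]@np.array([(px[0]-c["cx"])/c["fx"],(px[1]-c["cy"])/c["fy"],1.]);o=T[:3,3]
    return o+d*(z-o[2])/d[2]
def proj(n,p):
    c=camera_info(n);T=np.array(c["cam_to_world"])
    q=T[:3,:3].T@(np.array(p)-T[:3,3]);return np.array([c["fx"]*q[0]/q[2]+c["cx"],c["fy"]*q[1]/q[2]+c["cy"]])
def shot(n,name,box=None,k=1):
    im=snapshot(n)[:,:,::-1]; cv2.imwrite(f"pics/{name}_raw.png",im)
    if box: im=im[box[1]:box[3],box[0]:box[2]]
    cv2.imwrite(f"pics/{name}.png",cv2.resize(im,None,fx=k,fy=k,interpolation=cv2.INTER_CUBIC)); return im
E
python3 - <<'E'
import cv2
im=cv2.imread("pics/top0.png")
cv2.imwrite("pics/topA.png",cv2.resize(im[80:280,140:380],None,fx=3,fy=3,interpolation=cv2.INTER_CUBIC))
im=cv2.imread("pics/scene0.png")
cv2.imwrite("pics/sceneA.png",cv2.resize(im[70:300,150:350],None,fx=2.6,fy=2.6,interpolation=cv2.INTER_CUBIC))
from h import *
for p in [(291,138),(343,100),(170,220),(243,175)]: print(p,ray("top",p,.03 if p[0]!=243 else .07))
E
```

```text
(291, 138) [0.7196 0.177  0.03  ]
(343, 100) [0.8055 0.0664 0.03  ]
(170, 220) [0.5389 0.4279 0.03  ]
(243, 175) [0.6303 0.2757 0.07  ]
```

View pics/topA.png

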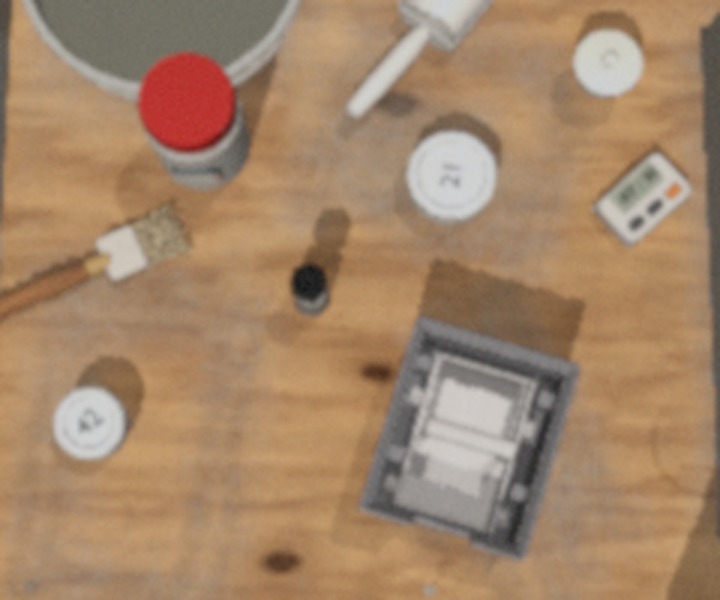

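View pics/sceneA.png

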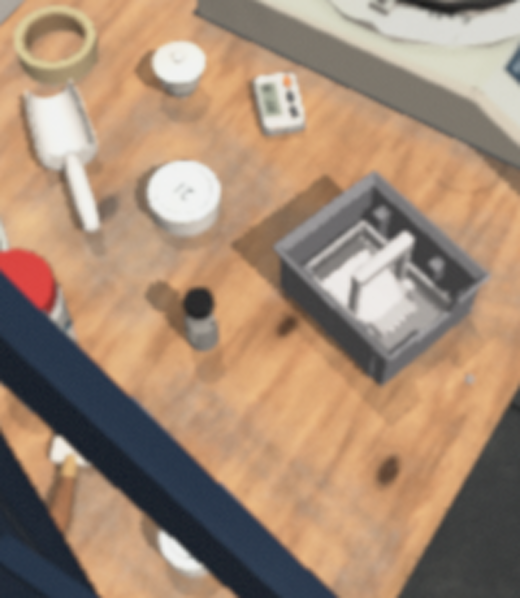

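Run:
```python
from h import *
P=[(422,320),(578,368),(523,555),(363,508)]
W=np.array([ray("top",(a/3+140-.33,b/3+80-.33),.067) for a,b in P]);print(W,W.mean(0))
e=lambda a,b:(np.linalg.norm((W[a]-W[b])),np.arctan2(*(W[a]-W[b])[[1,0]]))
print(e(0,3),e(1,2),e(0,1),e(3,2))
# handle bar ends top z=.004+.072
for p in [(415,432),(503,462),(411,447),(500,478)]: print(ray("top",(p[0]/3+139.67,p[1]/3+79.67),.076))
im=cv2.imread("pics/top0.png"); hsv=cv2.cvtColor(im,cv2.COLOR_BGR2HSV)
for nm,box,m,z in [("tin",(150,200,190,240),lambda h:(h[...,1]<60)&(h[...,2]>140),.034),("wide",(270,118,312,158),lambda h:(h[...,1]<60)&(h[...,2]>140),.03),("cap",(232,162,255,190),lambda h:h[...,2]<60,.07)]:
    h=hsv[box[1]:box[3],box[0]:box[2]]; k=m(h).astype(np.uint8)
    n,l,s,c=cv2.connectedComponentsWithStats(k); i=1+np.argmax(s[1:,4])
    ct=max(cv2.findContours((l==i).astype(np.uint8),0,1)[0],key=cv2.contourArea);(x,y),r=cv2.minEnclosingCircle(ct)
    print(nm,s[i],c[i]+box[:2],(x+box[0],y+box[1]),r,ray("top",c[i]+box[:2],z), "dia",2*np.sqrt(s[i][4]/np.pi)*(.934-z)/434)
im=cv2.imread("pics/scene0.png")
hsv=cv2.cvtColor(im,cv2.COLOR_BGR2HSV)[175:200,215:240]
n,l,s,c=cv2.connectedComponentsWithStats((hsv[...,2]<60).astype(np.uint8));print(s,c+[215,175],[ray("scene",q+[215,175],.065) for q in c])
```

```text
[[0.6092 0.1998 0.067 ]
 [0.5789 0.0954 0.067 ]
 [0.4545 0.1314 0.067 ]
 [0.4827 0.2369 0.067 ]] [0.5313 0.1659 0.067 ]
(np.float64(0.13178465558173658), np.float64(-0.2851756798216489)) (np.float64(0.12942313772731942), np.float64(-0.2816211927046816)) (np.float64(0.10875513966525233), np.float64(1.2884324648023164)) (np.float64(0.10924732827625584), np.float64(1.3100459582556196))
[0.5331 0.2038 0.076 ]
[0.5147 0.1459 0.076 ]
[0.5232 0.2062 0.076 ]
[0.5042 0.1477 0.076 ]
tin [  7   9  25  24 492] [169.1728 220.5813] (169.0, 220.5) 12.777032852172852 [0.5374 0.4287 0.034 ] dia 0.05190275258603765
wide [  5   5  32  32 778] [290.0296 138.5283] (290.06554794311523, 138.5182933807373) 16.00672149658203 [0.7184 0.1791 0.03  ] dia 0.06555767739067946
cap [ 6  6 10 12 89] [242.6067 173.6404] (242.9761905670166, 173.5476188659668) 5.5477705001831055 [0.6331 0.2765 0.07  ] dia 0.02119210395199926
[[  0   0  25  25 545]
 [  6   7  10  10  80]] [[227.1798 187.0716]
 [225.775  186.5125]] [array([0.6283, 0.2787, 0.065 ]), array([0.6315, 0.2792, 0.065 ])]
```

Run:
```python
import cv2
im=cv2.imread("pics/top0.png")
cv2.imwrite("pics/topB.png",cv2.resize(im[180:272,250:342],None,fx=6,fy=6,interpolation=cv2.INTER_CUBIC))
im=cv2.imread("pics/scene0.png")
cv2.imwrite("pics/sceneB.png",cv2.resize(im[133:225,250:342],None,fx=6,fy=6,interpolation=cv2.INTER_CUBIC))
```

```text
(no output)
```

View pics/topB.png

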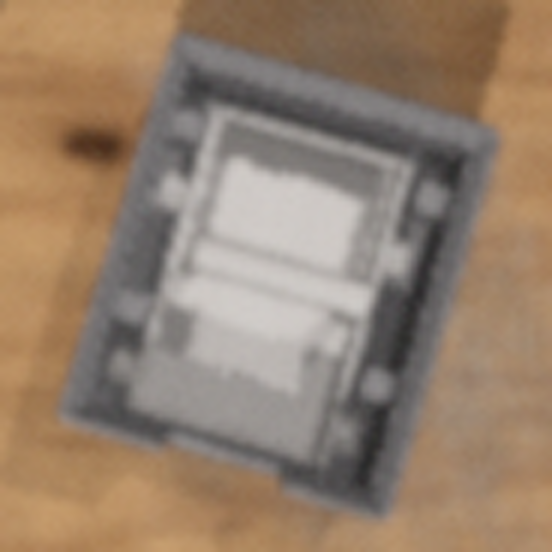

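View pics/sceneB.png

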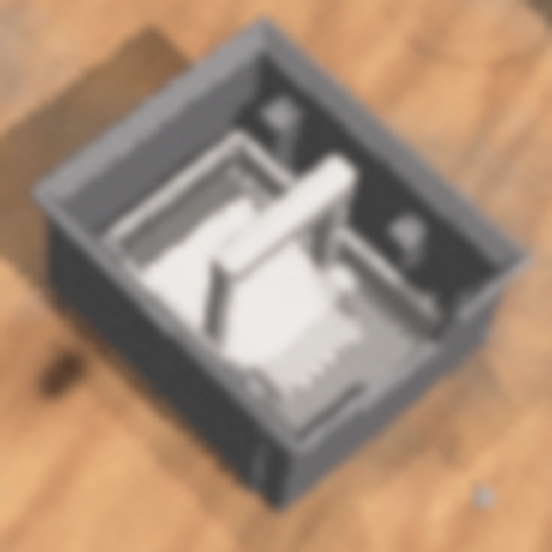

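Run:
```python
from h import *
def f(cam,o,p,z): return ray(cam,(p[0]/6+o[0]-.42,p[1]/6+o[1]-.42),z)
P=[(178,33),(497,130),(387,518),(60,418)]
W=np.array([f("top",(250,180),p,.067) for p in P]);print(W,W.mean(0))
for a,b in [(0,3),(1,2),(0,1),(3,2)]: print(np.linalg.norm(W[a]-W[b]),np.arctan2(*(W[a]-W[b])[[1,0]]))
P=[(263,18),(530,258),(285,448),(32,193)]
W=np.array([f("scene",(250,133),p,.067) for p in P]);print(W,W.mean(0))
for a,b in [(1,2),(0,3),(0,1),(3,2)]: print(np.linalg.norm(W[a]-W[b]),np.arctan2(*(W[a]-W[b])[[1,0]]))
for p in [(197,240),(380,285),(190,268),(375,312),(285,277)]: print("bar",f("top",(250,180),p,.076))
for p in [(222,262),(345,165),(284,213)]: print("barS",f("scene",(250,133),p,.076))
# tray rim (z=.026)
for p in [(215,105),(410,160),(345,395)]: print("rim",f("top",(250,180),p,.026))
# expected
ex=np.array([np.cos(-.275),np.sin(-.275),0]);ey=np.array([-ex[1],ex[0],0])
```

```text
[[0.6117 0.2021 0.067 ]
 [0.5811 0.0952 0.067 ]
 [0.4521 0.1312 0.067 ]
 [0.4822 0.2391 0.067 ]] [0.5318 0.1669 0.067 ]
0.13469143408653034 -0.27820402284482815
0.13386277953305853 -0.27196846316392576
0.11113775247183118 1.291664612370678
0.11197477615894487 1.2990952021892854
[[0.5777 0.0955 0.067 ]
 [0.449  0.1321 0.067 ]
 [0.484  0.2412 0.067 ]
 [0.6085 0.2038 0.067 ]] [0.5298 0.1681 0.067 ]
0.11459867056358422 -1.8809670318711798
0.11255135027523404 -1.8483030326758016
0.13377565097280766 -0.27671039139602815
0.13004660809413915 -0.2919609769716624
bar [0.5414 0.1952 0.076 ]
bar [0.5279 0.135  0.076 ]
bar [0.5321 0.1973 0.076 ]
bar [0.519  0.1366 0.076 ]
bar [0.5298 0.1661 0.076 ]
barS [0.5361 0.1961 0.076 ]
barS [0.5198 0.1393 0.076 ]
barS [0.5279 0.1677 0.076 ]
rim [0.5929 0.187  0.026 ]
rim [0.5749 0.1187 0.026 ]
rim [0.4928 0.1408 0.026 ]
```

```bash
cat >> h.py <<'E'
def plan(*wps):
    o=robot.get_obs();p=o["tool_pos"];yaw=o["ee_rot"][2]
    X=np.array([np.cos(yaw),np.sin(yaw),0]);Y=np.array([0,0,-1.]);Z=np.array([-np.sin(yaw),np.cos(yaw),0])
    print("t",round(o["time"],2),"pos",p,"rot",o["ee_rot"],"q",o["joint_positions"],"w",round(o["width"],4),"F",o["wrist_force"])
    prev=p
    for w in wps:
        d=np.array(w[:3])-p; r=-(w[3]-yaw)
        print(w,"slide",np.round(1000*np.array([d@X,d@Y,d@Z]),1),"roll",round(np.degrees(r),1),"rows",round(np.linalg.norm(np.array(w[:3])-prev)/.0417,1)); prev=np.array(w[:3])
E
python3 - <<'E'
from h import *
plan((.2,-.35,.22,-1.28),(.3,-.1,.22,-.8),(.32,.1,.22,-.277),(.53,.167,.16,-.277))
E
```

```text
t 0.1 pos [ 0.1576 -0.5264  0.2044] rot [-1.5706  0.002  -1.28  ] q [-1.3831  0.0879  1.3721  0.      1.6836 -0.1031] w 0.0938 F [ 0.0765 -0.6936  0.4105]
(0.2, -0.35, 0.22, -1.28) slide [-156.9  -15.6   91.2] roll -0.0 rows 4.4
(0.3, -0.1, 0.22, -0.8) slide [-367.7  -15.6  258.7] roll -27.5 rows 6.5
(0.32, 0.1, 0.22, -0.277) slide [-553.6  -15.6  335.2] roll -57.5 rows 4.8
(0.53, 0.167, 0.16, -0.277) slide [-557.5   44.4  555.6] roll -57.5 rows 5.5
```

```bash
python3 -m creep '[{"slide":[-80,-8,45],"roll":0,"grip":0.3},{"slide":[-157,-16,91],"roll":0,"grip":0.5},{"slide":[-157,-16,91],"roll":0,"grip":0.5},{"slide":[-157,-16,91],"roll":0,"grip":0.5},{"slide":[-157,-16,91],"roll":0,"grip":0.5},{"slide":[-368,-16,259],"roll":-28,"grip":0.5},{"slide":[-368,-16,259],"roll":-28,"grip":0.5},{"slide":[-368,-16,259],"roll":-28,"grip":0.5},{"slide":[-368,-16,259],"roll":-28,"grip":0.5},{"slide":[-368,-16,259],"roll":-28,"grip":0.5},{"slide":[-368,-16,259],"roll":-28,"grip":0.5},{"slide":[-368,-16,259],"roll":-28,"grip":0.5},{"slide":[-554,-16,335],"roll":-57,"grip":0.5},{"slide":[-554,-16,335],"roll":-57,"grip":0.5},{"slide":[-554,-16,335],"roll":-57,"grip":0.5},{"slide":[-554,-16,335],"roll":-57,"grip":0.5},{"slide":[-554,-16,335],"roll":-57,"grip":0.5},{"slide":[-554,-16,335],"roll":-57,"grip":0.5},{"slide":[-554,-16,335],"roll":-57,"grip":0.5}]'
python3 - <<'E'
from h import *
plan((.53,.167,.16,-.277),(.53,.167,.13,-.277))
E
```

```text
time: 1.68
tool_pos: [0.3191, 0.1014, 0.2209]
ee_rot: [-1.572, 0.001, -0.279]
wrist_force: [-0.4, -1.1, -0.5]
width: 0.0472
t 1.68 pos [0.3191 0.1014 0.2209] rot [-1.5718  0.0011 -0.2794] q [ 0.1382 -0.4106  1.7683 -0.0005  1.7854  0.4175] w 0.0472 F [-0.3991 -1.0631 -0.5199]
(0.53, 0.167, 0.16, -0.277) slide [184.6  60.9 121.3] roll -0.1 rows 5.5
(0.53, 0.167, 0.13, -0.277) slide [184.6  90.9 121.3] roll -0.1 rows 0.7
```

```bash
python3 -m creep '[{"slide":[185,61,121],"roll":0,"grip":0.5},{"slide":[185,61,121],"roll":0,"grip":0.5},{"slide":[185,61,121],"roll":0,"grip":0.5},{"slide":[185,61,121],"roll":0,"grip":0.5},{"slide":[185,61,121],"roll":0,"grip":0.5},{"slide":[185,61,121],"roll":0,"grip":0.5},{"slide":[185,61,121],"roll":0,"grip":0.5},{"slide":[185,61,121],"roll":0,"grip":0.5},{"slide":[185,61,121],"roll":0,"grip":0.5},{"slide":[185,61,121],"roll":0,"grip":0.5}]'
python3 - <<'E'
from h import *
shot("scene","s1",(230,110,350,230),5)
plan((.529,.167,.05,-.277))
E
```

```text
time: 2.52
tool_pos: [0.5308, 0.1627, 0.1616]
ee_rot: [-1.57, -0.001, -0.287]
wrist_force: [-0.2, -0.4, 0.1]
width: 0.0469
t 2.57 pos [0.5308 0.163  0.1618] rot [-1.5702 -0.0017 -0.2862] q [ 0.1961  0.1101  1.4323 -0.0002  1.5975  0.4823] w 0.0472 F [ 0.472  -0.0963 -0.4152]
(0.529, 0.167, 0.05, -0.277) slide [ -2.9 111.8   3.3] roll -0.5 rows 2.7
```

View pics/s1.png

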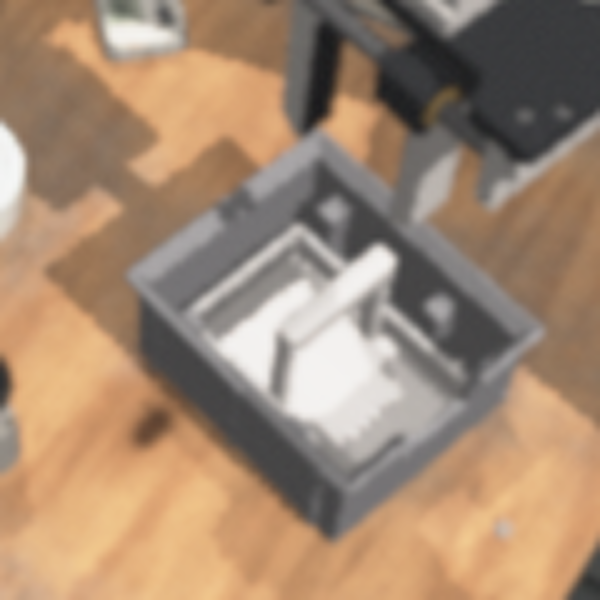

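```bash
python3 -m creep '[{"slide":[-2,30,3],"roll":0,"grip":0.5},{"slide":[-2,60,3],"roll":0,"grip":0.5},{"slide":[-2,60,3],"roll":0,"grip":0.5},{"slide":[-2,60,3],"roll":0,"grip":0.5}]'
python3 - <<'E'
from h import *
shot("scene","s2",(230,110,350,230),5)
shot("top","t2",(240,170,350,280),5)
plan((.529,.167,.05,-.277))
E
```

```text
time: 2.9
tool_pos: [0.5284, 0.1669, 0.0998]
ee_rot: [-1.572, 0.003, -0.285]
wrist_force: [0.2, -0.8, -0.4]
width: 0.0468
t 3.0 pos [0.5311 0.1675 0.1029] rot [-1.5692 -0.0032 -0.2852] q [ 0.2037  0.142   1.5154 -0.0001  1.4806  0.4889] w 0.0471 F [-0.1682 -0.6515  0.9296]
(0.529, 0.167, 0.05, -0.277) slide [-1.9 52.9 -1. ] roll -0.5 rows 1.3
```

View pics/s2.png

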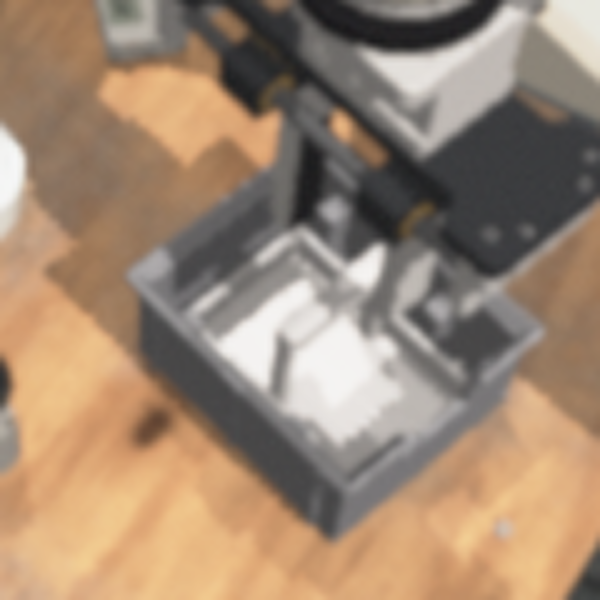

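View pics/t2.png

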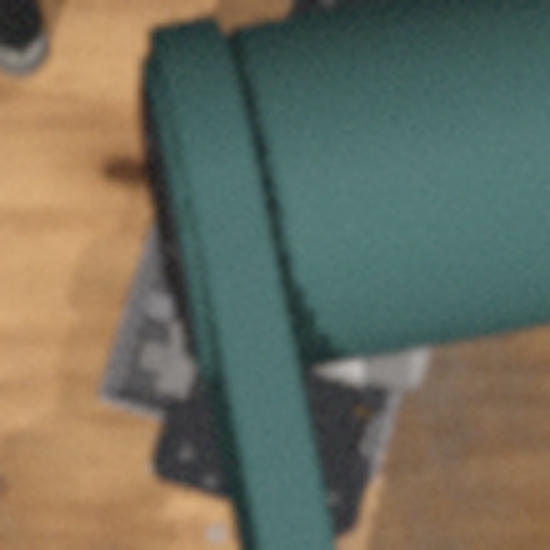

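```bash
python3 -m creep '[{"slide":[-1,25,0],"roll":-0.5,"grip":0.5},{"slide":[-1,52,0],"roll":-0.5,"grip":0.5},{"slide":[-1,52,0],"roll":-0.5,"grip":0.5},{"slide":[-1,52,0],"roll":-0.5,"grip":0.5},{"slide":[-1,52,0],"roll":-0.5,"grip":0.5},{"slide":[-1,52,0],"roll":-0.5,"grip":1},{"slide":[-1,52,0],"roll":-0.5,"grip":1},{"slide":[-1,52,0],"roll":-0.5,"grip":1},{"slide":[-1,52,0],"roll":-0.5,"grip":1},{"slide":[-1,52,0],"roll":-0.5,"grip":1}]'
python3 - <<'E'
from h import *
shot("scene","s3",(230,110,350,230),5)
plan((.529,.167,.20,-.277))
E
```

```text
time: 3.83
tool_pos: [0.5296, 0.1677, 0.0489]
ee_rot: [-1.571, -0.001, -0.276]
wrist_force: [-0.0, -0.3, 0.0]
width: 0.0172
t 3.88 pos [0.5294 0.1677 0.0487] rot [-1.5707 -0.0004 -0.2765] q [ 0.2047  0.1818  1.5823 -0.0001  1.3771  0.4811] w 0.0131 F [-0.3024  0.9002  0.3902]
(0.529, 0.167, 0.2, -0.277) slide [  -0.2 -151.3   -0.8] roll 0.0 rows 3.6
```

View pics/s3.png

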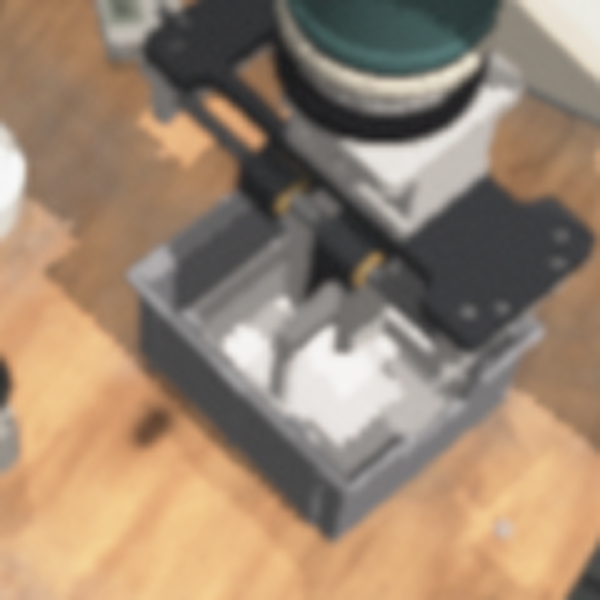

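```bash
python3 -m creep '[{"slide":[0,0,0],"roll":0,"grip":1},{"slide":[0,0,0],"roll":0,"grip":1},{"slide":[0,-5,0],"roll":0,"grip":1},{"slide":[0,-15,0],"roll":0,"grip":1},{"slide":[0,-30,0],"roll":0,"grip":1},{"slide":[0,-50,0],"roll":0,"grip":1},{"slide":[0,-75,0],"roll":0,"grip":1},{"slide":[0,-105,0],"roll":0,"grip":1},{"slide":[0,-135,0],"roll":0,"grip":1},{"slide":[0,-150,0],"roll":0,"grip":1},{"slide":[0,-150,0],"roll":0,"grip":1},{"slide":[0,-150,0],"roll":0,"grip":1}]'
python3 - <<'E'
from h import *
shot("scene","s4",(180,70,380,250),4)
for a in (2.0,): plan((.455,.335,.2,-.277+a),(.455,.335,.2,-.277-1.2))
E
```

```text
time: 4.88
tool_pos: [0.5297, 0.1677, 0.1995]
ee_rot: [-1.57, -0.002, -0.276]
wrist_force: [-0.2, 0.7, -2.1]
width: 0.0115
t 4.93 pos [0.5288 0.1675 0.1976] rot [-1.5715  0.0011 -0.2764] q [ 0.2047  0.1005  1.3719 -0.0001  1.6706  0.4811] w 0.0117 F [ 0.2639 -0.3234 -2.0578]
(0.455, 0.335, 0.2, 1.7229999999999999) slide [-116.7   -2.4  140.9] roll -114.6 rows 4.4
(0.455, 0.335, 0.2, -1.4769999999999999) slide [-116.7   -2.4  140.9] roll 68.8 rows 0.0
```

View pics/s4.png

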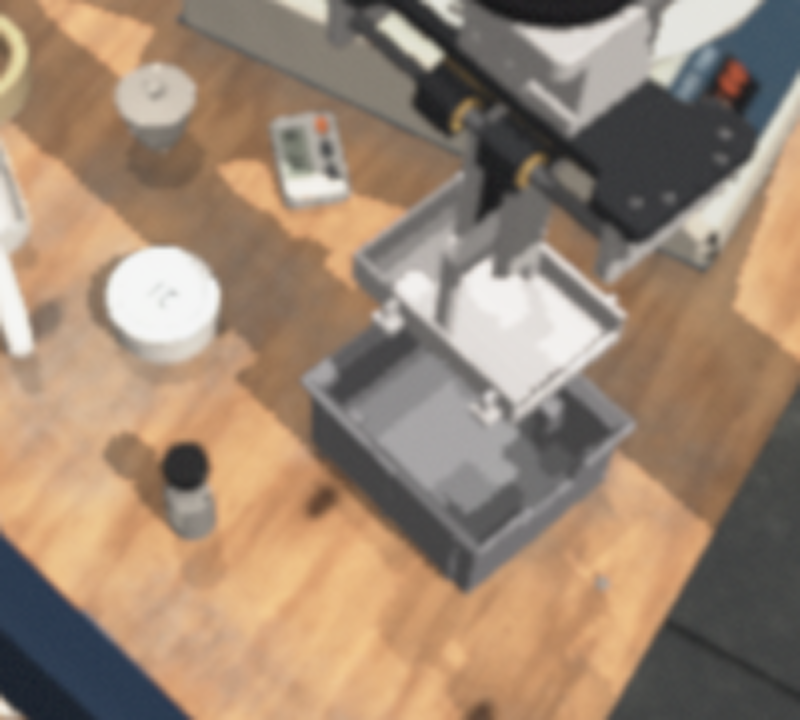

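```bash
python3 -m creep '[{"slide":[-30,0,35],"roll":7,"grip":1},{"slide":[-58,0,70],"roll":14,"grip":1},{"slide":[-87,0,105],"roll":21,"grip":1},{"slide":[-117,0,141],"roll":28,"grip":1},{"slide":[-117,0,141],"roll":35,"grip":1},{"slide":[-117,0,141],"roll":42,"grip":1},{"slide":[-117,0,141],"roll":49,"grip":1},{"slide":[-117,0,141],"roll":56,"grip":1},{"slide":[-117,0,141],"roll":63,"grip":1},{"slide":[-117,0,141],"roll":69,"grip":1},{"slide":[-117,30,141],"roll":69,"grip":1},{"slide":[-117,60,141],"roll":69,"grip":1},{"slide":[-117,90,141],"roll":69,"grip":1},{"slide":[-117,115,141],"roll":69,"grip":1},{"slide":[-117,130,141],"roll":69,"grip":1},{"slide":[-117,140,141],"roll":69,"grip":1},{"slide":[-117,140,141],"roll":69,"grip":1},{"slide":[-117,140,141],"roll":69,"grip":1}]'
python3 - <<'E'
from h import *
shot("scene","s5",(180,70,380,250),4)
shot("top","t5",(130,100,350,290),3.5)
plan((.455,.335,.045,-1.477))
E
```

```text
time: 6.43
tool_pos: [0.4545, 0.3348, 0.0572]
ee_rot: [-1.573, -0.001, -1.481]
wrist_force: [-0.8, 0.6, -1.4]
width: 0.0116
t 6.53 pos [0.456  0.3357 0.0596] rot [-1.5689  0.0008 -1.4807] q [ 0.5345  0.1944  1.5445 -0.0001  1.4006  2.0152] w 0.0117 F [-0.2306 -0.3586 -0.7696]
(0.455, 0.335, 0.045, -1.477) slide [ 0.6 14.6 -1.1] roll -0.2 rows 0.4
```

View pics/s5.png

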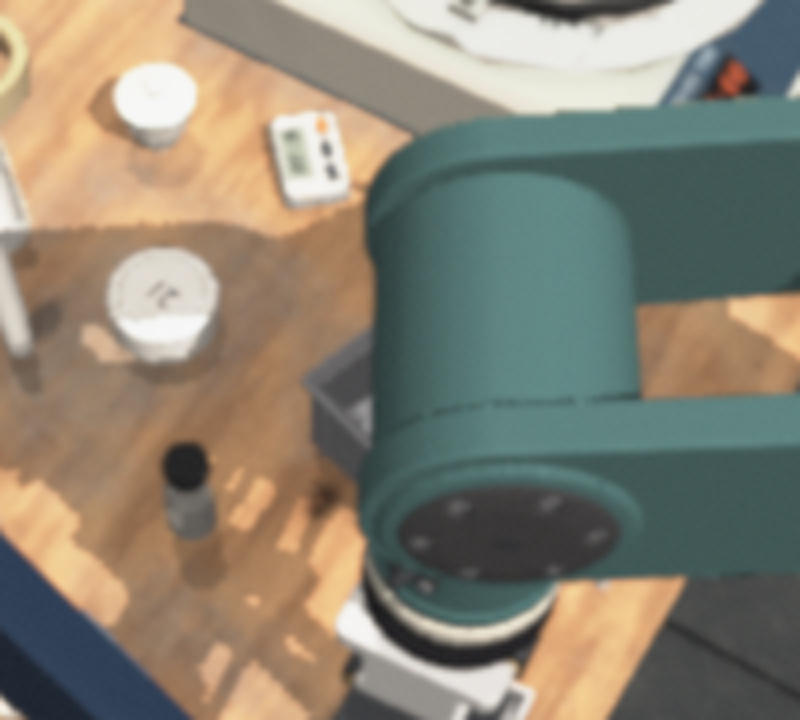

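View pics/t5.png

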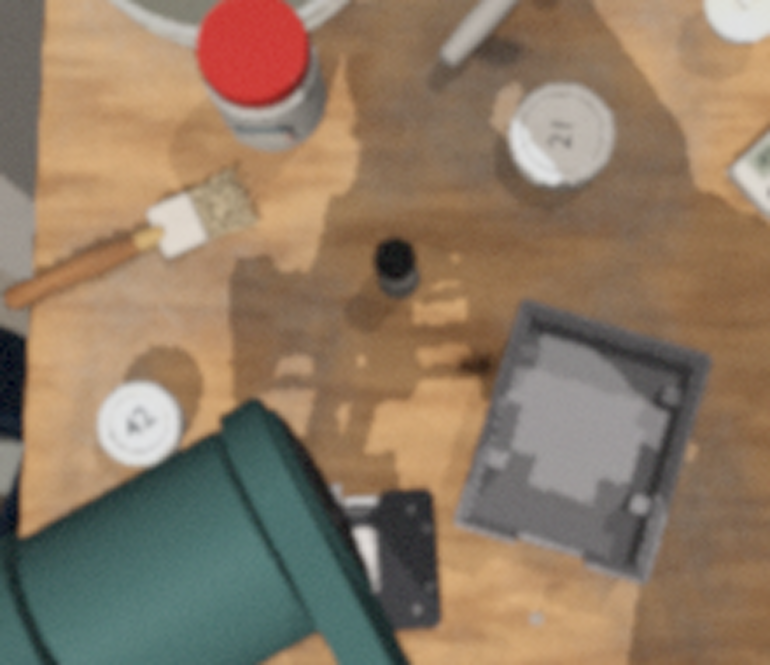

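```bash
python3 -m creep '[{"slide":[0,6,-1],"roll":0,"grip":1},{"slide":[0,11,-1],"roll":0,"grip":1},{"slide":[0,14,-1],"roll":0,"grip":1},{"slide":[0,14,-1],"roll":0,"grip":1},{"slide":[0,14,-1],"roll":0,"grip":1},{"slide":[0,14,-1],"roll":0,"grip":1}]'
```

```text
time: 7.03
tool_pos: [0.4542, 0.3352, 0.0446]
ee_rot: [-1.571, 0.0, -1.481]
wrist_force: [-0.8, -0.3, 0.0]
width: 0.0112
```

Run:
```python
from h import *
plan((.455,.335,.045,-1.477))
# bin from ledge tops & outer corners, t5 raw
f=lambda p,z:ray("top",(p[0]/3.5+130-.36,p[1]/3.5+100-.36),z)
P=[(525,300),(710,355),(643,582),(456,523)]
W=np.array([f(p,.067) for p in P]);print(W,W.mean(0))
for a,b in [(0,3),(1,2),(0,1),(3,2)]: print(np.linalg.norm(W[a]-W[b]),np.arctan2(*(W[a]-W[b])[[1,0]]))
```

```text
t 7.03 pos [0.4542 0.3352 0.0446] rot [-1.5707  0.     -1.4807] q [ 0.5353  0.2049  1.5637 -0.      1.3729  2.0159] w 0.0112 F [-0.8103 -0.3033  0.0288]
(0.455, 0.335, 0.045, -1.477) slide [ 0.2 -0.4  0.8] roll -0.2 rows 0.0
[[0.6111 0.2013 0.067 ]
 [0.5814 0.0951 0.067 ]
 [0.4521 0.1326 0.067 ]
 [0.4825 0.2384 0.067 ]] [0.5318 0.1668 0.067 ]
0.13385005153538712 -0.28095764496890985
0.1347035978885422 -0.2825019611047674
0.11028088319277114 1.297986889332727
0.11006920667985384 1.2902492948801638
```

```bash
python3 -m creep '[{"slide":[0,0,0],"roll":0,"grip":0.6},{"slide":[0,0,0],"roll":0,"grip":0.6},{"slide":[0,0,0],"roll":0,"grip":0.6},{"slide":[0,0,0],"roll":0,"grip":0.6},{"slide":[0,-40,0],"roll":0,"grip":0.4},{"slide":[0,-80,0],"roll":0,"grip":0.3},{"slide":[0,-110,0],"roll":0,"grip":0.25},{"slide":[0,-110,0],"roll":0,"grip":0.25},{"slide":[0,-110,0],"roll":0,"grip":0.25}]'
python3 - <<'E'
from h import *
shot("top","t6",(130,100,350,290),3.5)
plan((.5375,.4287,.12,-.72),(.5375,.4287,.004,-.72))
E
```

```text
time: 7.78
tool_pos: [0.4558, 0.336, 0.1576]
ee_rot: [-1.565, 0.003, -1.481]
wrist_force: [0.5, -0.2, -0.9]
width: 0.0675
t 7.83 pos [0.4545 0.3353 0.155 ] rot [-1.5694  0.0005 -1.4807] q [ 0.5353  0.1339  1.4194 -0.0001  1.5869  2.016 ] w 0.0693 F [ 0.1449 -0.2101  0.1629]
(0.5375, 0.4287, 0.12, -0.72) slide [-85.6  35.   91.1] roll -43.6 rows 3.1
(0.5375, 0.4287, 0.004, -0.72) slide [-85.6 151.   91.1] roll -43.6 rows 2.8
```

View pics/t6.png

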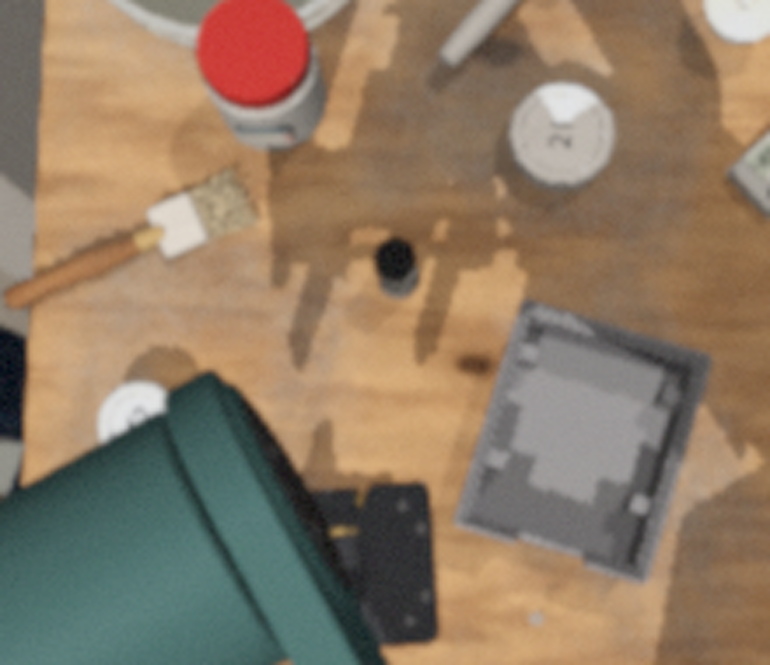

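Run:
```python
from h import *
shot("scene","s6",None,1.5);cv2.imwrite("pics/t6f.png",cv2.resize(cv2.imread("pics/t6_raw.png"),None,fx=1.5,fy=1.5))
```

```text
(no output)
```

View pics/t6f.png

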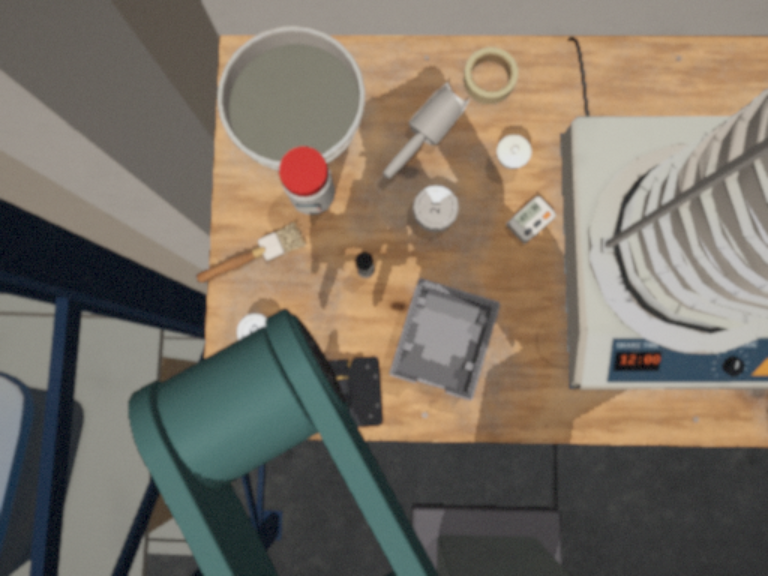

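View pics/s6.png

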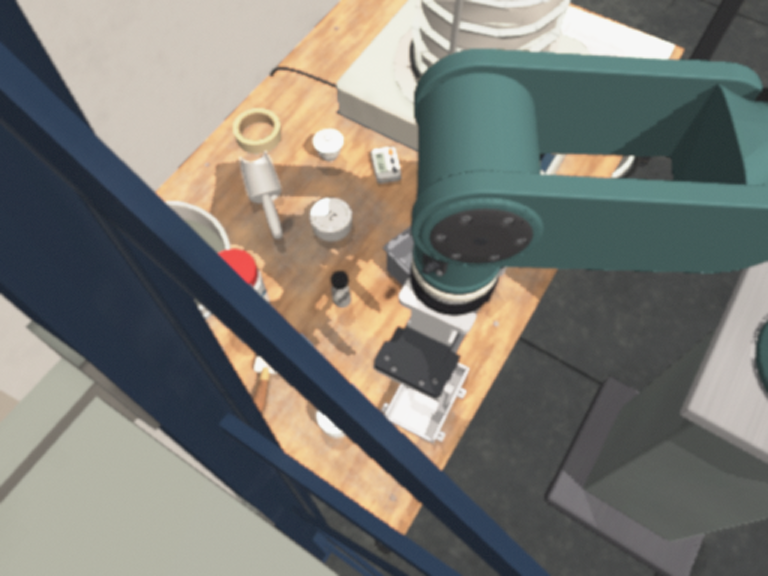

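Run:
```python
from h import *
t=cv2.imread("pics/top0.png")
for px in [(50,60),(120,145),(200,225),(300,320),(340,360),(200,310)]:
    print(px)
    for z in (.1,.2,.3,.4,.5,.6,.7,.75):
        p=ray("scene",px,z);q=proj("top",p);u,v=np.round(q).astype(int)
        print("  ",p.round(3),q.round(),t[v,u] if 0<=u<512 and 0<=v<384 else None)
```

```text
(50, 60)
   [1.153 0.241 0.1  ] [265. -72.] None
   [1.046 0.288 0.2  ] [239. -59.] None
   [0.939 0.336 0.3  ] [205. -43.] None
   [0.831 0.383 0.4  ] [157. -20.] None
   [0.724 0.43  0.5  ] [86. 14.] [64 70 79]
   [0.617 0.478 0.6  ] [-29.  70.] None
   [0.51  0.525 0.7  ] [-249.  176.] None
   [0.457 0.549 0.75 ] [-456.  277.] None
(120, 145)
   [0.859 0.332 0.1  ] [217.  60.] [ 99 110 112]
   [0.792 0.367 0.2  ] [191.  71.] [ 99 112 112]
   [0.725 0.402 0.3  ] [156.  86.] [ 95 108 111]
   [0.657 0.437 0.4  ] [108. 106.] [85 90 94]
   [0.59  0.472 0.5  ] [ 37. 135.] [103 114 125]
   [0.523 0.507 0.6  ] [-77. 183.] None
   [0.456 0.542 0.7  ] [-295.  273.] None
   [0.422 0.56  0.75 ] [-499.  358.] None
(200, 225)
   [0.614 0.387 0.1  ] [185. 180.] [104 133 162]
   [0.58  0.415 0.2  ] [159. 189.] [105 132 163]
   [0.546 0.442 0.3  ] [123. 201.] [23  7  5]
   [0.512 0.47  0.4  ] [ 75. 218.] [119 127 128]
   [0.478 0.497 0.5  ] [  3. 243.] [115 123 124]
   [0.444 0.525 0.6  ] [-112.  283.] None
   [0.411 0.552 0.7  ] [-329.  359.] None
   [0.394 0.566 0.75 ] [-530.  429.] None
(300, 3
[... 399 characters left out ...]
41. 354.] [118 124 124]
   [0.294 0.473 0.2  ] [114. 361.] [91 99 99]
   [0.305 0.492 0.3  ] [ 78. 369.] [110 116 118]
   [0.316 0.51  0.4  ] [ 29. 382.] [28 16 13]
   [0.327 0.528 0.5  ] [-43. 399.] None
   [0.338 0.547 0.6  ] [-159.  428.] None
   [0.349 0.565 0.7  ] [-375.  481.] None
   [0.355 0.574 0.75 ] [-573.  530.] None
(200, 310)
   [0.521 0.514 0.1  ] [118. 225.] [87 95 98]
   [0.5   0.524 0.2  ] [ 92. 234.] [121 129 129]
   [0.479 0.535 0.3  ] [ 58. 245.] [120 128 126]
   [0.457 0.545 0.4  ] [ 11. 261.] [128 127 122]
   [0.436 0.555 0.5  ] [-58. 284.] None
   [0.415 0.566 0.6  ] [-169.  321.] None
   [0.393 0.576 0.7  ] [-378.  391.] None
   [0.383 0.581 0.75 ] [-571.  456.] None
```

Run:
```python
from h import *
for px in [(87,275),(95,262),(190,208)]:
  print([ray("top",px,z).round(3) for z in (.3,.4,.5)])
# scene: big disc elbow joint center (480,238)/1.5 
for px in [(320,160),(290,90),(278,160),(290,42)]: print([ray("scene",px,z).round(3) for z in (.3,.4,.5)])
# tray handle in scene check
```

```text
[array([0.437, 0.489, 0.3  ]), array([0.443, 0.449, 0.4  ]), array([0.449, 0.41 , 0.5  ])]
[array([0.456, 0.478, 0.3  ]), array([0.459, 0.441, 0.4  ]), array([0.462, 0.403, 0.5  ])]
[array([0.538, 0.343, 0.3  ]), array([0.528, 0.326, 0.4  ]), array([0.518, 0.31 , 0.5  ])]
[array([0.458, 0.262, 0.3  ]), array([0.441, 0.323, 0.4  ]), array([0.423, 0.384, 0.5  ])]
[array([0.563, 0.171, 0.3  ]), array([0.526, 0.249, 0.4  ]), array([0.489, 0.327, 0.5  ])]
[array([0.51 , 0.295, 0.3  ]), array([0.483, 0.35 , 0.4  ]), array([0.456, 0.405, 0.5  ])]
[array([0.617, 0.079, 0.3  ]), array([0.57 , 0.174, 0.4  ]), array([0.523, 0.27 , 0.5  ])]
```

```bash
python3 -m creep '[{"slide":[-29,15,30],"roll":-7,"grip":0.15},{"slide":[-57,35,61],"roll":-14,"grip":0.15},{"slide":[-86,55,91],"roll":-21,"grip":0.15},{"slide":[-86,55,91],"roll":-28,"grip":0.15},{"slide":[-86,55,91],"roll":-35,"grip":0.15},{"slide":[-86,55,91],"roll":-42,"grip":0.15},{"slide":[-86,55,91],"roll":-43.6,"grip":0.15},{"slide":[-86,55,91],"roll":-43.6,"grip":0.15},{"slide":[-86,55,91],"roll":-43.6,"grip":0.15},{"slide":[-86,55,91],"roll":-43.6,"grip":0.15}]'
python3 - <<'E'
from h import *
shot("top","t7",(100,130,350,310),3)
plan((.5375,.4287,.005,-.72))
E
```

```text
time: 8.72
tool_pos: [0.5365, 0.4285, 0.0979]
ee_rot: [-1.573, 0.001, -0.721]
wrist_force: [-0.1, 0.2, 0.1]
width: 0.0797
t 8.77 pos [0.5367 0.4286 0.0984] rot [-1.5725  0.0004 -0.7205] q [ 0.5914  0.431   1.1614 -0.0001  1.5509  1.3119] w 0.0799 F [ 0.0674 -0.247   0.2462]
(0.5375, 0.4287, 0.005, -0.72) slide [ 0.5 93.4  0.6] roll -0.0 rows 2.2
```

View pics/t7.png

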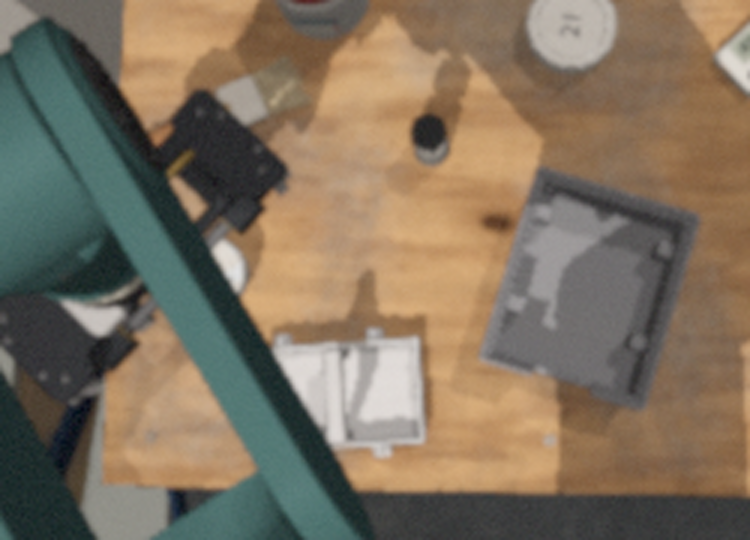

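```bash
python3 -m creep '[{"slide":[0,35,1],"roll":0,"grip":0.15},{"slide":[0,70,1],"roll":0,"grip":0.15},{"slide":[0,88,1],"roll":0,"grip":0.15},{"slide":[0,93,1],"roll":0,"grip":0.15},{"slide":[0,93,1],"roll":0,"grip":0.15},{"slide":[0,93,1],"roll":0,"grip":0.15},{"slide":[0,93,1],"roll":0,"grip":1},{"slide":[0,93,1],"roll":0,"grip":1},{"slide":[0,93,1],"roll":0,"grip":1},{"slide":[0,93,1],"roll":0,"grip":1},{"slide":[0,93,1],"roll":0,"grip":1},{"slide":[0,93,1],"roll":0,"grip":1}]'
python3 - <<'E'
from h import *
plan((.5375,.4287,.12,-.72),(.535,.32,.14,-.5),(.531,.167,.14,-.277))
E
```

```text
time: 9.77
tool_pos: [0.538, 0.43, 0.0071]
ee_rot: [-1.57, -0.0, -0.72]
wrist_force: [-0.1, 0.6, 1.9]
width: 0.0476
t 9.77 pos [0.538  0.43   0.0071] rot [-1.5699 -0.0001 -0.7197] q [0.592  0.4942 1.2599 0.0001 1.3866 1.3116] w 0.0476 F [-0.129   0.5916  1.9423]
(0.5375, 0.4287, 0.12, -0.72) slide [   0.5 -112.9   -1.3] roll 0.0 rows 2.7
(0.535, 0.32, 0.14, -0.5) slide [  70.3 -132.9  -84.7] roll -12.6 rows 2.7
(0.531, 0.167, 0.14, -0.277) slide [ 168.1 -132.9 -202.4] roll -25.4 rows 3.7
```

```bash
python3 -m creep '[{"slide":[0,-20,-1],"roll":0,"grip":1},{"slide":[0,-55,-1],"roll":0,"grip":1},{"slide":[0,-90,-1],"roll":0,"grip":1},{"slide":[0,-113,-1],"roll":0,"grip":1},{"slide":[24,-125,-28],"roll":-4,"grip":1},{"slide":[48,-133,-56],"roll":-8,"grip":1},{"slide":[70,-133,-85],"roll":-12.6,"grip":1},{"slide":[94,-133,-114],"roll":-16,"grip":1},{"slide":[118,-133,-143],"roll":-20,"grip":1},{"slide":[145,-133,-173],"roll":-24,"grip":1},{"slide":[168,-133,-202],"roll":-25.4,"grip":1},{"slide":[168,-133,-202],"roll":-25.4,"grip":1},{"slide":[168,-133,-202],"roll":-25.4,"grip":1},{"slide":[168,-133,-202],"roll":-25.4,"grip":1}]'
python3 - <<'E'
from h import *
shot("scene","s8",(180,70,380,250),4)
plan((.531,.167,.012,-.277))
E
```

```text
time: 10.93
tool_pos: [0.531, 0.1674, 0.1394]
ee_rot: [-1.57, 0.0, -0.277]
wrist_force: [0.6, 0.2, -1.1]
width: 0.0476
t 10.98 pos [0.5309 0.1681 0.1394] rot [-1.5702  0.0003 -0.2758] q [0.2044 0.1245 1.4612 0.0006 1.5559 0.4802] w 0.0478 F [-0.0614 -0.2994 -0.6422]
(0.531, 0.167, 0.012, -0.277) slide [  0.3 127.4  -1. ] roll 0.1 rows 3.1
```

View pics/s8.png

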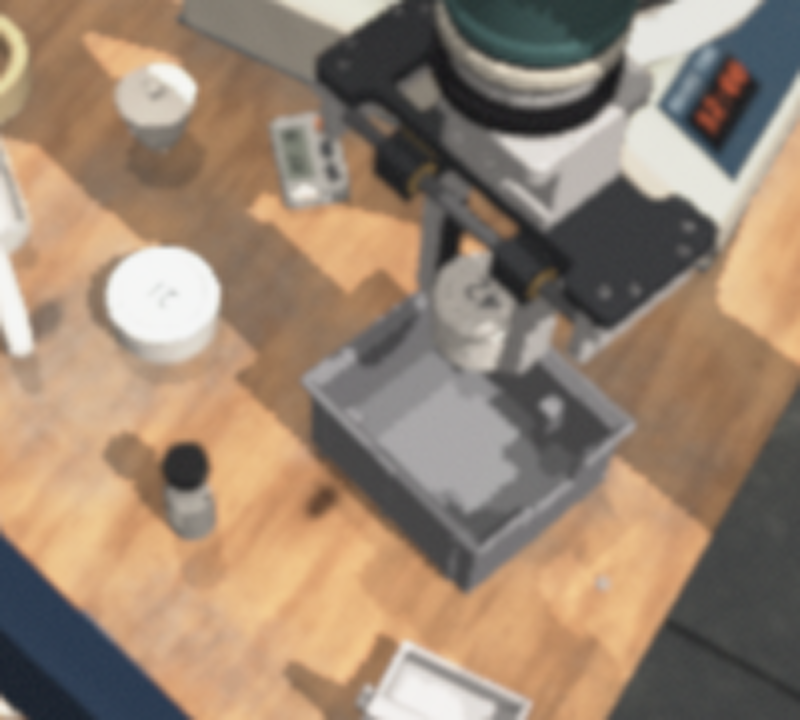

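Tin held level above the bin (tin at about (480,310) in the crop); lowering to about 0.5 mm above the floor, then on.

```bash
python3 -m creep '[{"slide":[0,30,-1],"roll":0,"grip":1},{"slide":[0,65,-1],"roll":0,"grip":1},{"slide":[0,95,-1],"roll":0,"grip":1},{"slide":[0,115,-1],"roll":0,"grip":1},{"slide":[0,124,-1],"roll":0,"grip":1},{"slide":[0,127,-1],"roll":0,"grip":1},{"slide":[0,128,-1],"roll":0,"grip":1},{"slide":[0,128,-1],"roll":0,"grip":1},{"slide":[0,128,-1],"roll":0,"grip":1}]'
python3 - <<'E'
from h import *
plan((.531,.167,.012,-.277))
E
```

```text
time: 11.73
tool_pos: [0.532, 0.1668, 0.0129]
ee_rot: [-1.569, -0.003, -0.276]
wrist_force: [-0.1, -0.3, -0.7]
width: 0.0473
t 11.73 pos [0.532  0.1668 0.0129] rot [-1.5695 -0.0028 -0.2758] q [ 0.2021  0.2183  1.616  -0.0001  1.3042  0.478 ] w 0.0473 F [-0.0935 -0.2971 -0.6796]
(0.531, 0.167, 0.012, -0.277) slide [-1.   0.9 -0. ] roll 0.1 rows 0.0
```

```bash
python3 -m creep '[{"slide":[0,1,0],"roll":0,"grip":1},{"slide":[0,1.5,0],"roll":0,"grip":1},{"slide":[0,1.5,0],"roll":0,"grip":1},{"slide":[0,1.5,0],"roll":0,"grip":0.34},{"slide":[0,1.5,0],"roll":0,"grip":0.34},{"slide":[0,1.5,0],"roll":0,"grip":0.34},{"slide":[0,1.5,0],"roll":0,"grip":0.34},{"slide":[0,1.5,0],"roll":0,"grip":0.34}]'
python3 - <<'E'
from h import *
plan((.531,.167,.2,-.277))
E
```

```text
time: 12.4
tool_pos: [0.5306, 0.166, 0.0099]
ee_rot: [-1.571, 0.0, -0.277]
wrist_force: [0.3, 0.3, -0.3]
width: 0.0622
t 12.4 pos [0.5306 0.166  0.0099] rot [-1.571   0.0001 -0.2765] q [ 0.2014  0.2207  1.6198 -0.0001  1.3013  0.4779] w 0.0622 F [ 0.2636  0.308  -0.2566]
(0.531, 0.167, 0.2, -0.277) slide [   0.1 -190.1    1. ] roll 0.0 rows 4.6
```

```bash
python3 -m creep '[{"slide":[0,-15,0],"roll":0,"grip":0.34},{"slide":[0,-40,0],"roll":0,"grip":0.34},{"slide":[0,-80,0],"roll":0,"grip":0.34},{"slide":[0,-120,0],"roll":0,"grip":0.5},{"slide":[0,-160,0],"roll":0,"grip":0.5},{"slide":[0,-160,0],"roll":0,"grip":0.5},{"slide":[0,-160,0],"roll":0,"grip":0.5}]'
python3 - <<'E'
from h import *
shot("scene","s9",(180,70,380,250),4)
plan((.455,.335,.17,1.661),(.455,.335,.12,1.661))
E
```

```text
time: 12.98
tool_pos: [0.5326, 0.1665, 0.1738]
ee_rot: [-1.567, -0.007, -0.276]
wrist_force: [-0.1, -0.5, 0.0]
width: 0.047
t 13.03 pos [0.5311 0.1662 0.1708] rot [-1.5699 -0.0019 -0.2765] q [ 0.2014  0.1093  1.4152 -0.0001  1.615   0.4779] w 0.047 F [ 0.2963 -0.0104 -0.6139]
(0.455, 0.335, 0.17, 1.661) slide [-119.3    0.8  141.6] roll -111.0 rows 4.4
(0.455, 0.335, 0.12, 1.661) slide [-119.3   50.8  141.6] roll -111.0 rows 1.2
```

View pics/s9.png

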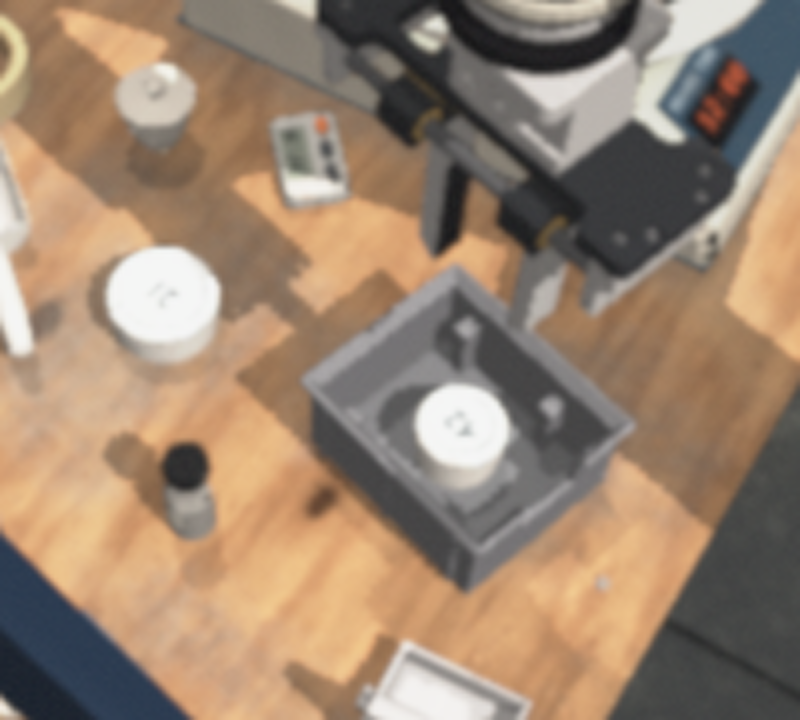

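```bash
python3 -m creep '[{"slide":[-30,0,35],"roll":-7,"grip":0.5},{"slide":[-60,0,71],"roll":-14,"grip":0.5},{"slide":[-90,0,106],"roll":-21,"grip":0.5},{"slide":[-119,0,141],"roll":-28,"grip":0.5},{"slide":[-119,0,141],"roll":-35,"grip":0.5},{"slide":[-119,0,141],"roll":-42,"grip":0.5},{"slide":[-119,0,141],"roll":-49,"grip":0.5},{"slide":[-119,0,141],"roll":-56,"grip":0.5},{"slide":[-119,0,141],"roll":-63,"grip":0.5},{"slide":[-119,0,141],"roll":-70,"grip":0.5},{"slide":[-119,0,141],"roll":-77,"grip":0.5},{"slide":[-119,0,141],"roll":-84,"grip":0.5},{"slide":[-119,0,141],"roll":-91,"grip":0.5},{"slide":[-119,15,141],"roll":-98,"grip":0.5},{"slide":[-119,30,141],"roll":-105,"grip":0.5},{"slide":[-119,50,141],"roll":-111,"grip":0.5},{"slide":[-119,50,141],"roll":-111,"grip":0.5},{"slide":[-119,50,141],"roll":-111,"grip":0.5}]'
python3 - <<'E'
from h import *
shot("scene","s10",(200,180,360,300),5)
shot("top","t10",(100,130,350,310),3)
plan((.4545,.3353,.0446,1.661))
E
```

```text
time: 14.53
tool_pos: [0.4527, 0.3331, 0.1164]
ee_rot: [-1.564, 0.003, 1.658]
wrist_force: [-0.5, -0.5, -1.0]
width: 0.0473
t 14.63 pos [0.4546 0.3342 0.1197] rot [-1.5699  0.0005  1.6588] q [ 0.5335  0.1513  1.4707 -0.0001  1.5205 -1.1253] w 0.0468 F [ 0.173  -0.342  -0.0799]
(0.4545, 0.3353, 0.0446, 1.661) slide [ 1.1 75.1 -0. ] roll -0.1 rows 1.8
```

View pics/s10.png

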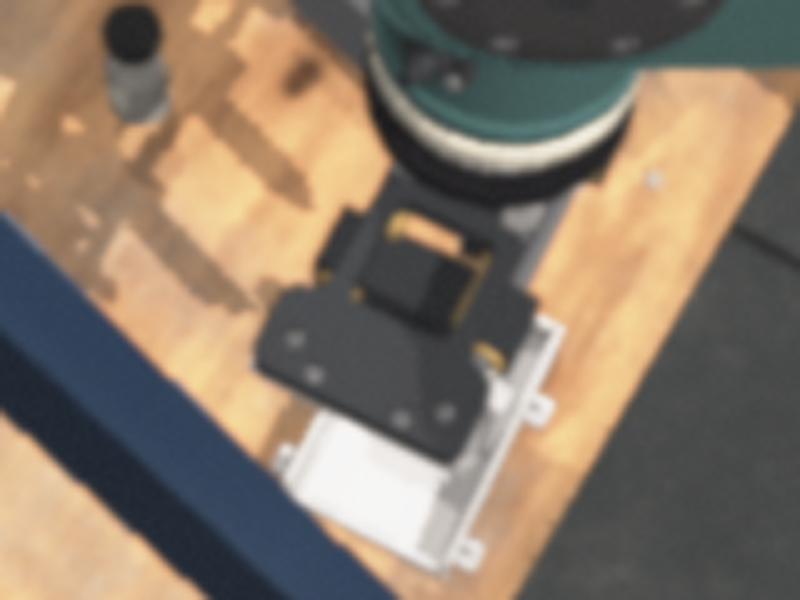

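View pics/t10.png

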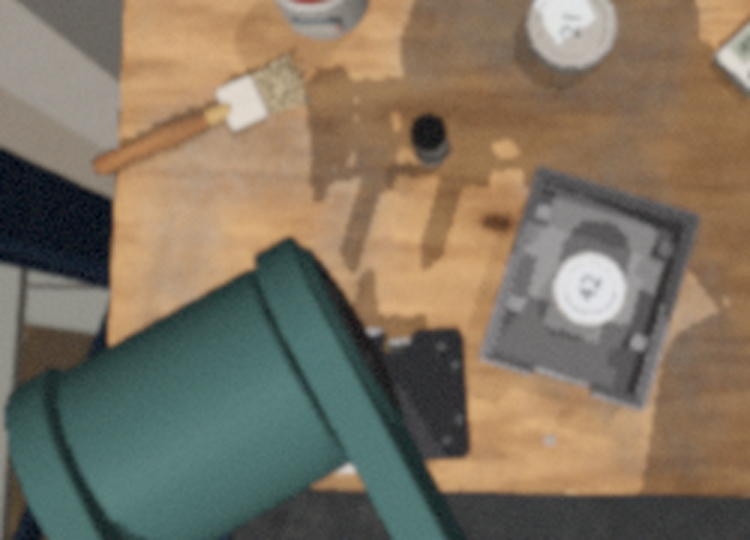

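```bash
python3 -m creep '[{"slide":[1,30,0],"roll":0,"grip":0.5},{"slide":[1,60,0],"roll":0,"grip":0.5},{"slide":[1,72,0],"roll":0,"grip":0.5},{"slide":[1,75,0],"roll":0,"grip":0.5},{"slide":[1,75,0],"roll":0,"grip":0.5},{"slide":[1,75,0],"roll":0,"grip":0.5},{"slide":[1,75,0],"roll":0,"grip":1},{"slide":[1,75,0],"roll":0,"grip":1},{"slide":[1,75,0],"roll":0,"grip":1},{"slide":[1,75,0],"roll":0,"grip":1},{"slide":[1,75,0],"roll":0,"grip":1},{"slide":[1,75,0],"roll":0,"grip":1},{"slide":[1,75,0],"roll":0,"grip":1}]'
python3 - <<'E'
from h import *
plan((.455,.335,.2,1.661),(.531,.167,.2,-.277))
im=cv2.imread("pics/t10_raw.png")[180:272,250:342]
cv2.imwrite("pics/t10b.png",cv2.resize(im,None,fx=6,fy=6,interpolation=cv2.INTER_CUBIC))
im=cv2.imread("pics/t7_raw.png")[235:285,185:245]
cv2.imwrite("pics/t7b.png",cv2.resize(im,None,fx=10,fy=10,interpolation=cv2.INTER_CUBIC))
E
```

```text
time: 15.72
tool_pos: [0.4547, 0.3353, 0.0452]
ee_rot: [-1.571, 0.0, 1.661]
wrist_force: [-0.3, 0.2, 1.0]
width: 0.0115
t 15.72 pos [0.4547 0.3353 0.0452] rot [-1.5711  0.      1.6609] q [ 0.5351  0.2053  1.5621 -0.0001  1.374  -1.1258] w 0.0115 F [-0.3483  0.1736  0.9615]
(0.455, 0.335, 0.2, 1.661) slide [  -0.3 -154.8   -0.3] roll -0.0 rows 3.7
(0.531, 0.167, 0.2, -0.277) slide [-174.5 -154.8  -60.9] roll 111.0 rows 4.4
```

View pics/t10b.png

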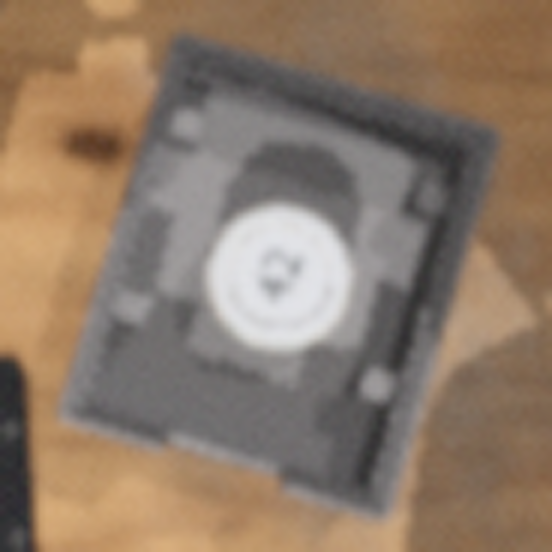

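View pics/t7b.png

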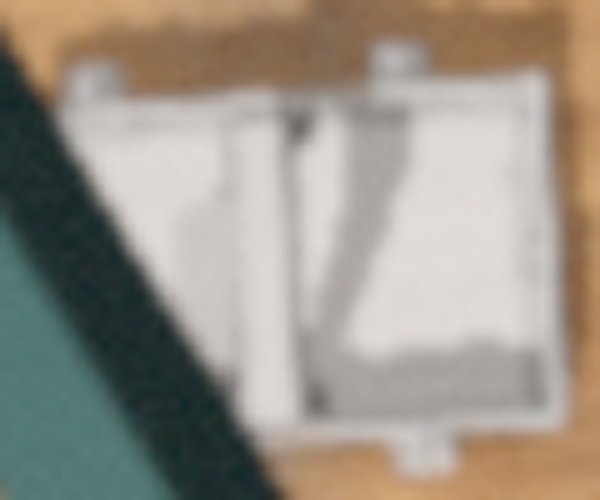

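Run:
```python
from h import *
f=lambda p,k,o,z:ray("top",(p[0]/k+o[0]-.5+.5/k,p[1]/k+o[1]-.5+.5/k),z)
L=np.array([f(p,6,(250,180),.044) for p in [(187,125),(430,195),(132,305),(377,385)]]);print(L)
d=[(L[0]-L[2]),(L[1]-L[3]),(L[0]-L[1]),(L[2]-L[3])]
for v in d: print(np.linalg.norm(v),np.arctan2(v[1],v[0]))
yaw=-.277;ex=np.array([np.cos(yaw),np.sin(yaw),0]);print("bin c",L.mean(0)-.009*ex)
T=f((280,277),6,(250,180),.038);print("tin",T)
print("handle table",f((267,257),10,(185,235),.072))
```

```text
[[0.5834 0.1975 0.044 ]
 [0.561  0.1142 0.044 ]
 [0.5212 0.2153 0.044 ]
 [0.496  0.1319 0.044 ]]
0.06469455438484055 -0.27891047957769166
0.06739790484313248 -0.2657766545954954
0.0862353774985357 1.3084807288729183
0.08711787749919629 1.277347132358039
bin c [0.5318 0.1672 0.044 ]
tin [0.5323 0.1646 0.038 ]
handle table [0.4584 0.3338 0.072 ]
```

```bash
python3 -m creep '[{"slide":[0,-15,0],"roll":0,"grip":1},{"slide":[0,-45,0],"roll":0,"grip":1},{"slide":[0,-80,0],"roll":0,"grip":1},{"slide":[0,-115,0],"roll":7,"grip":1},{"slide":[0,-150,0],"roll":14,"grip":1},{"slide":[0,-160,0],"roll":21,"grip":1},{"slide":[0,-160,0],"roll":28,"grip":1},{"slide":[0,-160,0],"roll":35,"grip":1},{"slide":[0,-160,0],"roll":42,"grip":1},{"slide":[0,-160,0],"roll":49,"grip":1},{"slide":[0,-160,0],"roll":56,"grip":1},{"slide":[-20,-160,-7],"roll":63,"grip":1},{"slide":[-45,-160,-15],"roll":70,"grip":1},{"slide":[-70,-160,-25],"roll":77,"grip":1},{"slide":[-100,-160,-35],"roll":84,"grip":1},{"slide":[-130,-160,-45],"roll":91,"grip":1},{"slide":[-160,-160,-55],"roll":98,"grip":1},{"slide":[-174,-160,-61],"roll":105,"grip":1},{"slide":[-174,-160,-61],"roll":111,"grip":1},{"slide":[-174,-160,-61],"roll":111,"grip":1}]'
python3 - <<'E'
from h import *
shot("scene","s11",(180,70,380,250),4)
plan((.5315,.167,.2,-.277))
E
```

```text
time: 17.38
tool_pos: [0.5311, 0.1662, 0.2039]
ee_rot: [-1.572, 0.002, -0.28]
wrist_force: [-0.4, 0.9, -1.3]
width: 0.0118
t 17.43 pos [0.5308 0.167  0.2041] rot [-1.5714  0.0016 -0.2753] q [0.2027 0.1032 1.3561 0.0002 1.6839 0.478 ] w 0.0116 F [ 0.2729  0.7787 -2.025 ]
(0.5315, 0.167, 0.2, -0.277) slide [0.6 4.1 0.2] roll 0.1 rows 0.1
```

View pics/s11.png

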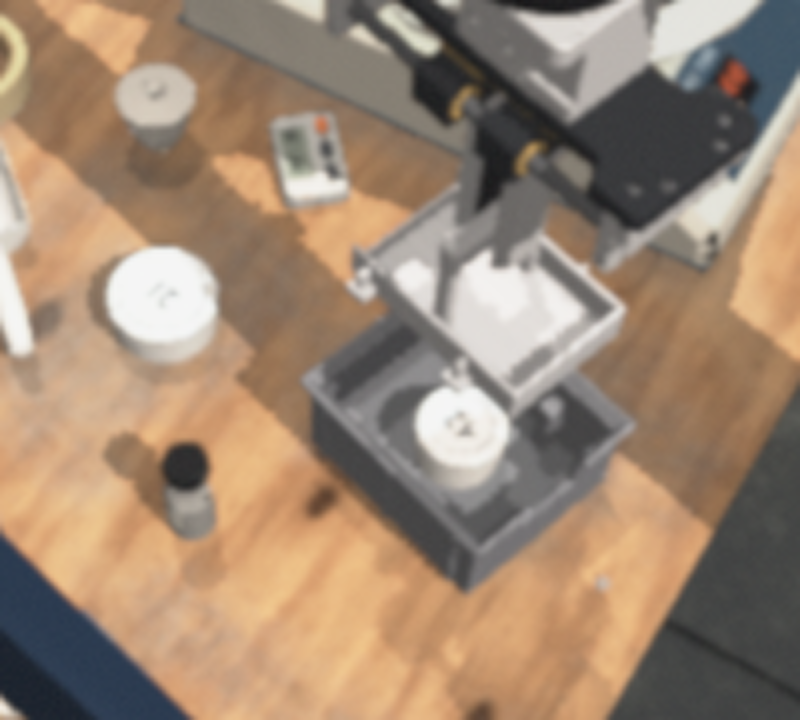

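Run:
```python
from h import *
im=cv2.imread("pics/s11_raw.png")[115:180,260:345]
cv2.imwrite("pics/s11b.png",cv2.resize(im,None,fx=9,fy=9,interpolation=cv2.INTER_CUBIC))
```

```text
(no output)
```

View pics/s11b.png

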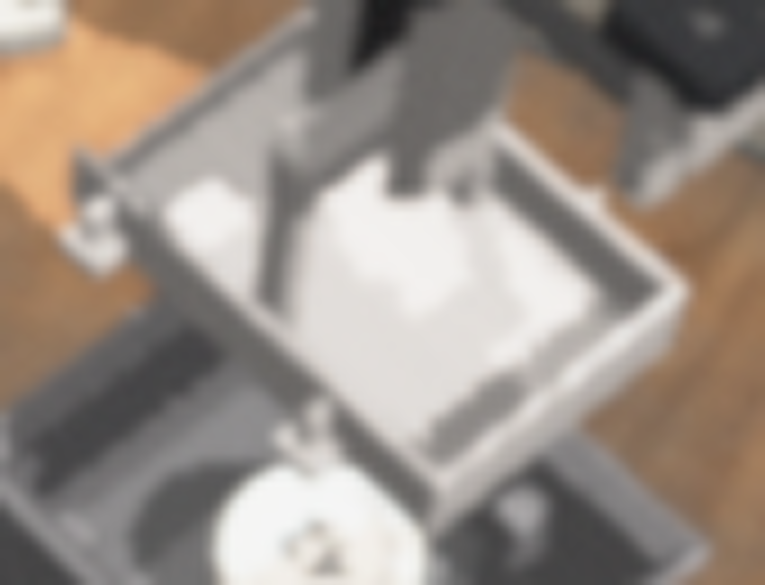

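Run:
```python
from h import *
f=lambda p,z:ray("scene",(p[0]/9+260-.45,p[1]/9+115-.45),z)
A,B,C=[f(p,.1815) for p in [(432,492),(688,285),(80,152)]]
print(A,B,C,np.linalg.norm(A-B),np.linalg.norm(A-C))
yaw=-.2753;ex=np.array([np.cos(yaw),np.sin(yaw),0]);ey=np.array([-ex[1],ex[0],0])
o=np.array([.5308,.167,.1815]);print("in tool", [( (q-o)@ex,(q-o)@ey) for q in (A,B,C)])
print("tray c rel", ((A+B)/2+.055*ex-o)@ex, ((A+B)/2-o)@ey)
# bin via same camera bias: ledge/rim measured in scene gave (.5298,.1681)
```

```text
[0.4881 0.218  0.1815] [0.4682 0.147  0.1815] [0.5901 0.1864 0.1815] 0.07374624808468004 0.1067766886607436
in tool [(np.float64(-0.05497334763987914), np.float64(0.03750176245345607)), (np.float64(-0.054840288055557976), np.float64(-0.03624436559211791)), (np.float64(0.05176899228447226), np.float64(0.034793606470579996))]
tray c rel 9.318215228145716e-05 0.0006286984306690708
```

```bash
python3 -m creep '[{"slide":[0,30,0],"roll":0,"grip":1},{"slide":[0,60,0],"roll":0,"grip":1},{"slide":[0,80,0],"roll":0,"grip":1},{"slide":[0,85,0],"roll":0,"grip":1},{"slide":[0,85,0],"roll":0,"grip":1},{"slide":[0,85,0],"roll":0,"grip":1}]'
python3 - <<'E'
from h import *
shot("scene","s12",(240,115,340,225),6)
plan((.531,.167,.089,-.277))
E
```

```text
time: 17.93
tool_pos: [0.5313, 0.168, 0.1208]
ee_rot: [-1.57, -0.001, -0.274]
wrist_force: [0.8, 0.5, -2.2]
width: 0.0115
t 17.98 pos [0.532  0.1681 0.1218] rot [-1.5694 -0.0027 -0.2749] q [ 0.2044  0.1334  1.4866 -0.      1.5185  0.4793] w 0.0117 F [ 0.0481  0.2616 -1.938 ]
(0.531, 0.167, 0.089, -0.277) slide [-0.7 32.8 -1.3] roll 0.1 rows 0.8
```

View pics/s12.png

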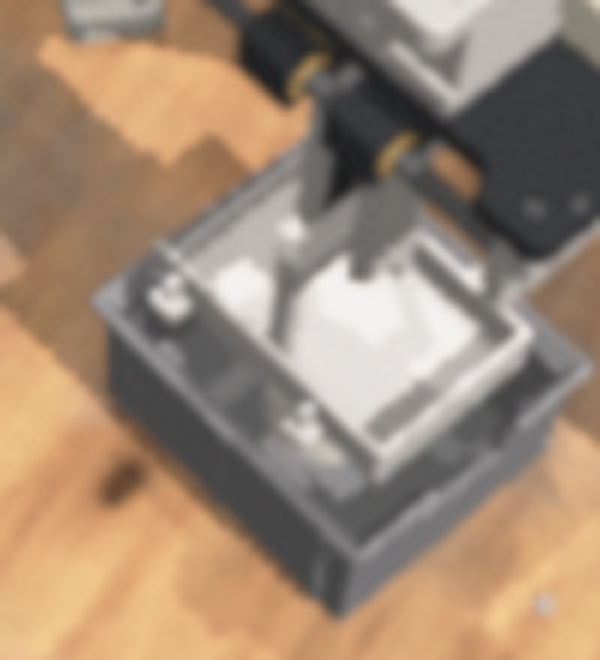

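```bash
python3 -m creep '[{"slide":[-1,8,-1],"roll":0,"grip":1},{"slide":[-1,16,-1],"roll":0,"grip":1},{"slide":[-1,22,-1],"roll":0,"grip":1},{"slide":[-1,27,-1],"roll":0,"grip":1},{"slide":[-1,27,-1],"roll":0,"grip":1},{"slide":[-1,27,-1],"roll":0,"grip":1}]'
python3 - <<'E'
from h import *
shot("scene","s13",(240,115,340,225),6)
plan((.531,.167,.089,-.277))
E
```

```text
time: 18.48
tool_pos: [0.5294, 0.1666, 0.0923]
ee_rot: [-1.571, 0.001, -0.276]
wrist_force: [0.4, -0.5, -2.8]
width: 0.0121
t 18.53 pos [0.5298 0.1667 0.0928] rot [-1.571   0.0002 -0.2764] q [ 0.2028  0.1483  1.529  -0.0001  1.4646  0.4793] w 0.0119 F [ 0.3506 -0.8914 -2.5107]
(0.531, 0.167, 0.089, -0.277) slide [1.1 3.8 0.6] roll 0.0 rows 0.1
```

View pics/s13.png

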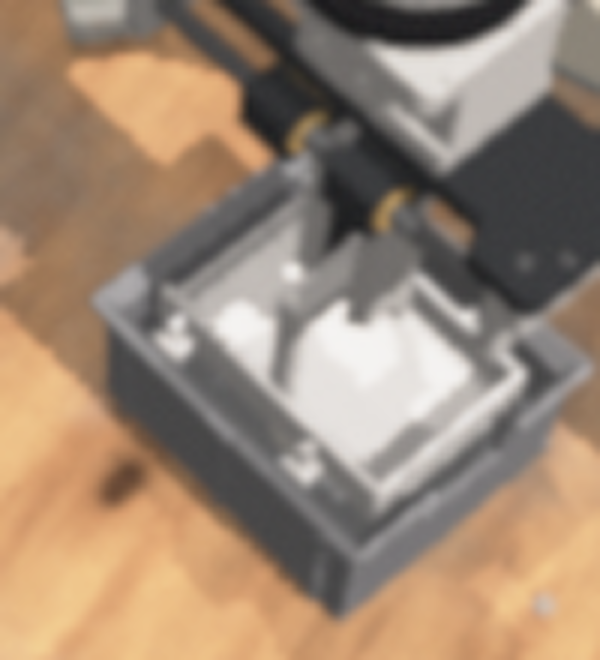

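```bash
python3 -m creep '[{"slide":[1,2,0],"roll":0,"grip":1},{"slide":[1,4,0],"roll":0,"grip":1},{"slide":[1,4.5,0],"roll":0,"grip":1},{"slide":[1,4.5,0],"roll":0,"grip":1},{"slide":[1,4.5,0],"roll":0,"grip":1}]'
python3 - <<'E'
from h import *
plan((.531,.167,.089,-.277))
E
```

```text
time: 18.95
tool_pos: [0.5314, 0.1665, 0.0892]
ee_rot: [-1.57, -0.002, -0.276]
wrist_force: [1.0, -1.1, 1.2]
width: 0.0119
t 18.95 pos [0.5314 0.1665 0.0892] rot [-1.5703 -0.0015 -0.2765] q [ 0.202   0.1525  1.5317 -0.0002  1.4558  0.4785] w 0.0119 F [ 0.9746 -1.1204  1.1883]
(0.531, 0.167, 0.089, -0.277) slide [-0.5  0.2  0.4] roll 0.0 rows 0.0
```

Force has turned from −2.8 to +1.2 N at exactly the ledge height (0.0892): feet on the ledges. Release and rise.

```bash
python3 -m creep '[{"slide":[0,0,0],"roll":0,"grip":0.6},{"slide":[0,0,0],"roll":0,"grip":0.6},{"slide":[0,0,0],"roll":0,"grip":0.6},{"slide":[0,0,0],"roll":0,"grip":0.6},{"slide":[0,0,0],"roll":0,"grip":0.6},{"slide":[0,-20,0],"roll":0,"grip":0.6},{"slide":[0,-60,0],"roll":0,"grip":0.6},{"slide":[0,-100,0],"roll":0,"grip":0.5},{"slide":[0,-100,0],"roll":0,"grip":0.5},{"slide":[0,-100,0],"roll":0,"grip":0.5}]'
python3 - <<'E'
from h import *
shot("scene","s14",(240,115,340,225),6)
plan((.632,.277,.17,-.277))
E
```

```text
time: 19.78
tool_pos: [0.5326, 0.1669, 0.1922]
ee_rot: [-1.567, -0.007, -0.276]
wrist_force: [0.4, -0.4, -0.4]
width: 0.0471
t 19.83 pos [0.5312 0.1666 0.1894] rot [-1.5699 -0.0021 -0.2764] q [ 0.2021  0.104   1.3842 -0.0001  1.6511  0.4785] w 0.047 F [ 0.0398  0.4604 -0.2254]
(0.632, 0.277, 0.17, -0.277) slide [ 66.9  19.4 133.7] roll 0.0 rows 3.6
```

View pics/s14.png

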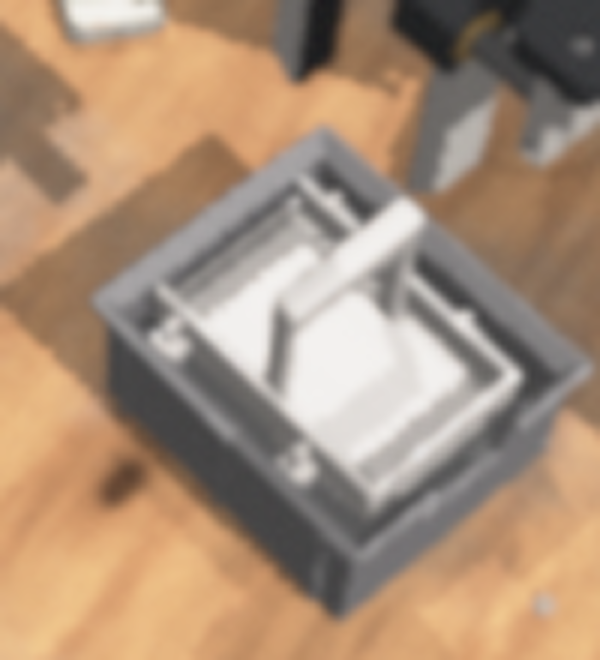

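Run:
```python
from h import *
for z in (.08,.1,.12): print(ray("top",(203,113),z),ray("scene",(160,178),z))
plan((.632,.278,.14,1.294),(.632,.278,.016,1.294))
shot("top","t14",(200,120,350,280),4)
```

```text
[0.7552 0.3601 0.08  ] [0.7505 0.3419 0.08  ]
[0.7486 0.3573 0.1   ] [0.7403 0.3485 0.1   ]
[0.742  0.3545 0.12  ] [0.7301 0.355  0.12  ]
t 19.83 pos [0.5312 0.1666 0.1894] rot [-1.5699 -0.0021 -0.2764] q [ 0.2021  0.104   1.3842 -0.0001  1.6511  0.4785] w 0.047 F [ 0.0398  0.4604 -0.2254]
(0.632, 0.278, 0.14, 1.294) slide [ 66.6  49.4 134.7] roll -90.0 rows 3.8
(0.632, 0.278, 0.016, 1.294) slide [ 66.6 173.4 134.7] roll -90.0 rows 3.0
```

View pics/t14.png

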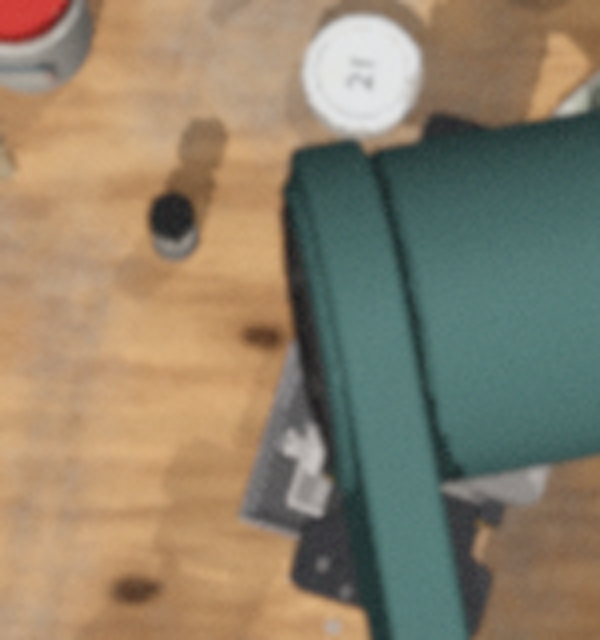

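```bash
python3 -m creep '[{"slide":[16,0,34],"roll":-7,"grip":0.4},{"slide":[33,10,67],"roll":-14,"grip":0.4},{"slide":[50,20,101],"roll":-21,"grip":0.4},{"slide":[67,35,135],"roll":-28,"grip":0.4},{"slide":[67,49,135],"roll":-35,"grip":0.4},{"slide":[67,49,135],"roll":-42,"grip":0.4},{"slide":[67,49,135],"roll":-49,"grip":0.4},{"slide":[67,49,135],"roll":-56,"grip":0.4},{"slide":[67,49,135],"roll":-63,"grip":0.4},{"slide":[67,49,135],"roll":-70,"grip":0.4},{"slide":[67,49,135],"roll":-77,"grip":0.4},{"slide":[67,49,135],"roll":-84,"grip":0.4},{"slide":[67,49,135],"roll":-91,"grip":0.4},{"slide":[67,49,135],"roll":-98,"grip":0.4},{"slide":[67,49,135],"roll":-105,"grip":0.4},{"slide":[67,49,135],"roll":-110,"grip":0.4},{"slide":[67,49,135],"roll":-110,"grip":0.4},{"slide":[67,49,135],"roll":-110,"grip":0.4}]'
python3 - <<'E'
from h import *
shot("scene","s15",(180,110,340,230),5)
shot("top","t15",(200,120,350,280),4)
plan((.632,.278,.016,1.65))
E
```

```text
time: 21.38
tool_pos: [0.631, 0.2777, 0.1369]
ee_rot: [-1.567, 0.001, 1.641]
wrist_force: [-1.3, 0.5, -0.2]
width: 0.0561
t 21.48 pos [0.6314 0.2779 0.1379] rot [-1.5684  0.0007  1.6417] q [ 0.3324  0.4221  1.0949 -0.0001  1.6272 -1.3092] w 0.0565 F [-1.0499  0.1939  0.1741]
(0.632, 0.278, 0.016, 1.65) slide [  0.1 121.9  -0.6] roll -0.5 rows 2.9
```

View pics/s15.png

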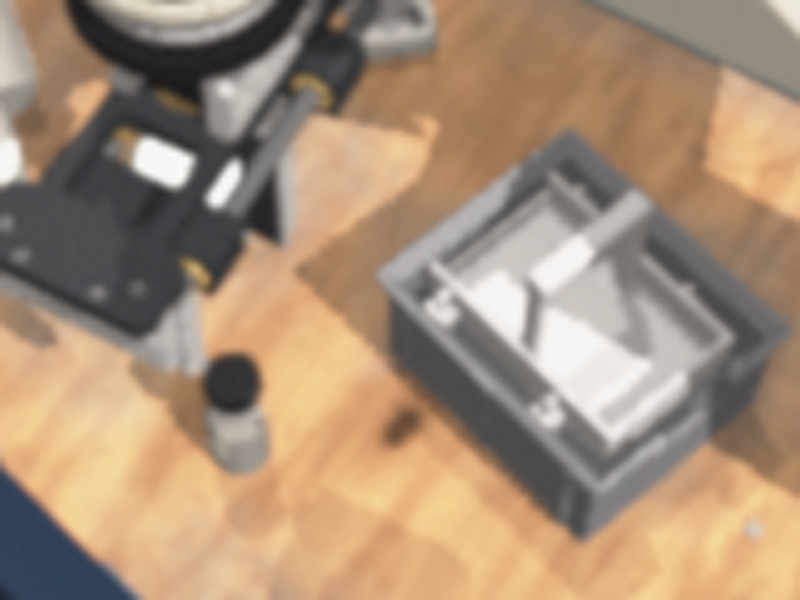

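View pics/t15.png

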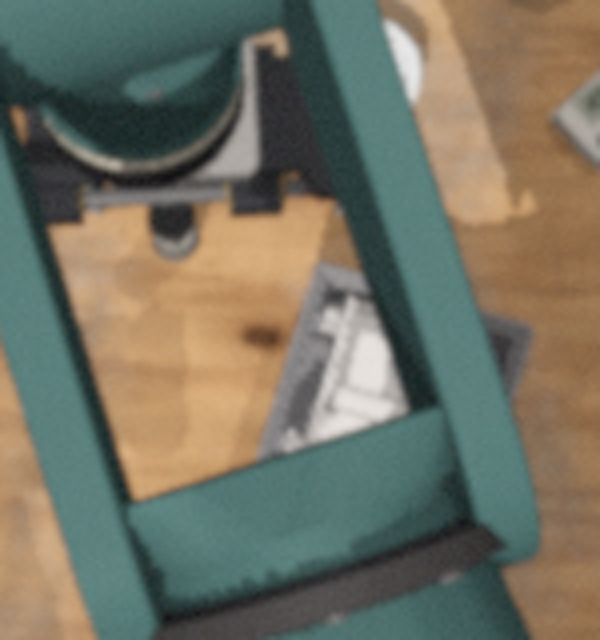

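```bash
python3 -m creep '[{"slide":[0,30,0],"roll":0,"grip":0.4},{"slide":[0,60,0],"roll":0,"grip":0.4},{"slide":[0,90,0],"roll":0,"grip":0.4},{"slide":[0,110,0],"roll":0,"grip":0.4},{"slide":[0,118,0],"roll":0,"grip":0.4},{"slide":[0,118,0],"roll":0,"grip":0.4},{"slide":[0,118,0],"roll":0,"grip":0.4},{"slide":[0,118,0],"roll":0,"grip":1},{"slide":[0,118,0],"roll":0,"grip":1},{"slide":[0,118,0],"roll":0,"grip":1},{"slide":[0,118,0],"roll":0,"grip":1},{"slide":[0,118,0],"roll":0,"grip":1},{"slide":[0,118,0],"roll":0,"grip":1}]'
python3 - <<'E'
from h import *
shot("scene","s16",(180,110,340,230),5)
plan((.632,.278,.15,1.65))
E
```

```text
time: 22.57
tool_pos: [0.6325, 0.2782, 0.0224]
ee_rot: [-1.572, -0.0, 1.643]
wrist_force: [-0.1, -0.1, 3.1]
width: 0.0267
t 22.62 pos [0.6325 0.2782 0.0224] rot [-1.5723 -0.0003  1.6434] q [ 0.3324  0.4863  1.2391 -0.0001  1.4146 -1.3109] w 0.0268 F [0.3454 1.025  3.044 ]
(0.632, 0.278, 0.15, 1.65) slide [  -0.2 -127.6    0.6] roll -0.4 rows 3.1
```

View pics/s16.png

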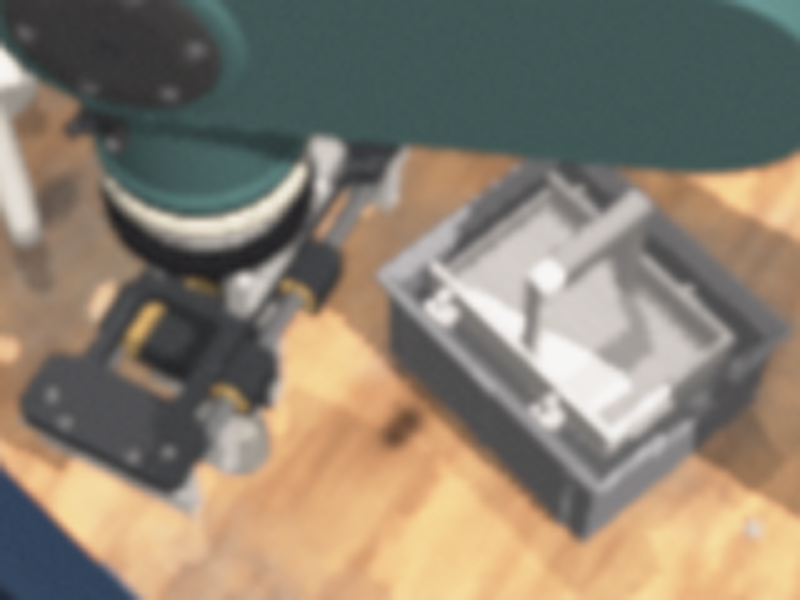

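Run:
```python
from h import *
plan((.632,.278,.19,1.643),(.5605,.159,.19,1.294),(.5605,.159,.07,1.294))
# tray handle check in scene s15: bar-top ends (540,275),(640,200) in 5x crop (180,110)
f=lambda p,z:ray("scene",(p[0]/5+180-.4,p[1]/5+110-.4),z)
a,b=f((535,283),.116),f((645,203),.116);print(a,b,(a+b)/2,np.linalg.norm(a-b))
```

```text
t 22.62 pos [0.6325 0.2782 0.0224] rot [-1.5723 -0.0003  1.6434] q [ 0.3324  0.4863  1.2391 -0.0001  1.4146 -1.3109] w 0.0268 F [0.3454 1.025  3.044 ]
(0.632, 0.278, 0.19, 1.643) slide [  -0.2 -167.6    0.6] roll 0.0 rows 4.0
(0.5605, 0.159, 0.19, 1.294) slide [-113.7 -167.6   80.5] roll 20.0 rows 3.3
(0.5605, 0.159, 0.07, 1.294) slide [-113.7  -47.6   80.5] roll 20.0 rows 2.9
[0.5386 0.1972 0.116 ] [0.5205 0.1411 0.116 ] [0.5295 0.1692 0.116 ] 0.059005315602557055
```

```bash
python3 -m creep '[{"slide":[0,-15,0],"roll":0,"grip":1},{"slide":[0,-45,0],"roll":0,"grip":1},{"slide":[0,-80,0],"roll":0,"grip":1},{"slide":[0,-115,0],"roll":0,"grip":1},{"slide":[0,-150,0],"roll":0,"grip":1},{"slide":[0,-168,0],"roll":0,"grip":1},{"slide":[-24,-168,16],"roll":5,"grip":1},{"slide":[-50,-168,34],"roll":10,"grip":1},{"slide":[-76,-168,53],"roll":15,"grip":1},{"slide":[-100,-168,70],"roll":20,"grip":1},{"slide":[-114,-168,80],"roll":20,"grip":1},{"slide":[-114,-168,80],"roll":20,"grip":1},{"slide":[-114,-168,80],"roll":20,"grip":1}]'
python3 - <<'E'
from h import *
shot("scene","s17",(180,70,380,220),4)
shot("top","t17",(200,120,350,280),4)
plan((.5605,.159,.07,1.294))
E
```

```text
time: 23.7
tool_pos: [0.5604, 0.1582, 0.1897]
ee_rot: [-1.571, -0.001, 1.293]
wrist_force: [0.3, -0.1, 0.3]
width: 0.0267
t 23.8 pos [0.5609 0.1592 0.1893] rot [-1.5708 -0.0005  1.295 ] q [ 0.1791  0.1642  1.3171  0.0005  1.6601 -1.1158] w 0.0266 F [-0.1978 -0.0266 -0.3749]
(0.5605, 0.159, 0.07, 1.294) slide [ -0.3 119.3   0.3] roll 0.1 rows 2.9
```

View pics/s17.png

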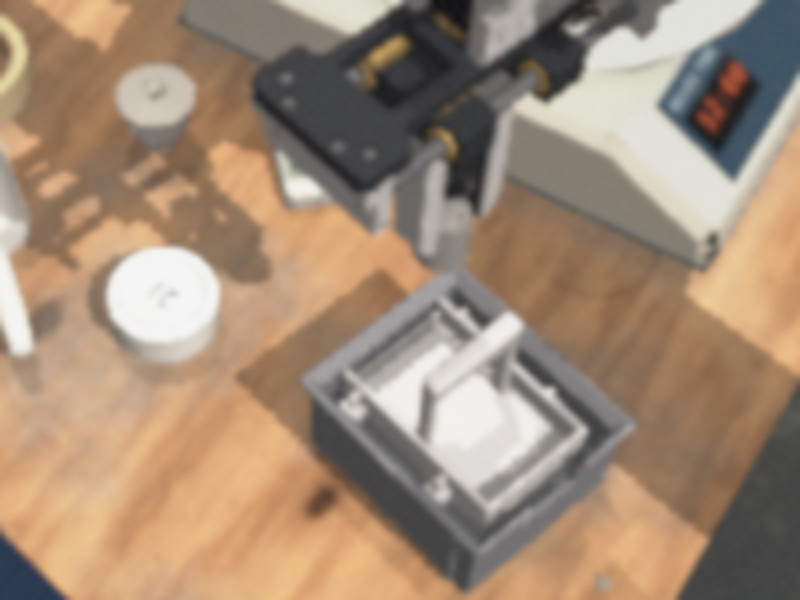

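View pics/t17.png

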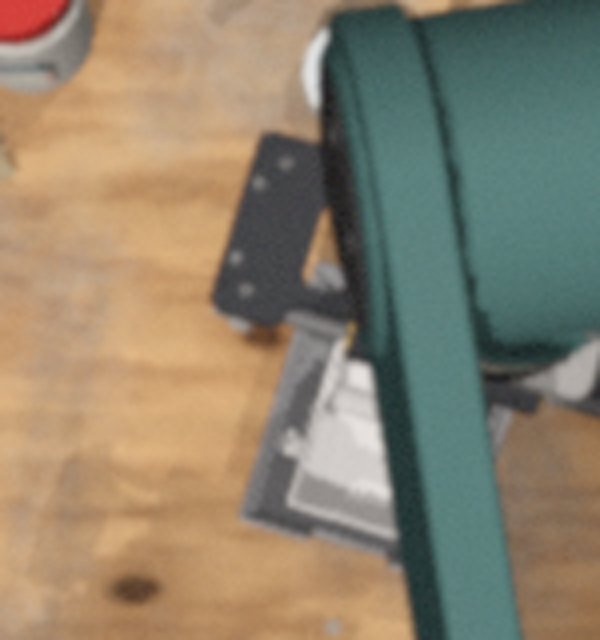

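```bash
python3 -m creep '[{"slide":[0,30,0],"roll":0,"grip":1},{"slide":[0,60,0],"roll":0,"grip":1},{"slide":[0,80,0],"roll":0,"grip":1},{"slide":[0,90,0],"roll":0,"grip":1},{"slide":[0,95,0],"roll":0,"grip":1},{"slide":[0,95,0],"roll":0,"grip":1}]'
python3 - <<'E'
from h import *
shot("scene","s18",(230,110,350,220),6)
plan((.5605,.159,.0695,1.294))
E
```

```text
time: 24.3
tool_pos: [0.5603, 0.1592, 0.0933]
ee_rot: [-1.569, 0.001, 1.295]
wrist_force: [-0.8, -1.4, -0.3]
width: 0.0263
t 24.35 pos [0.5611 0.1591 0.0948] rot [-1.5712 -0.0002  1.2951] q [ 0.1792  0.2064  1.4573 -0.      1.4775 -1.1159] w 0.0264 F [ 0.8651  0.0174 -0.1579]
(0.5605, 0.159, 0.0695, 1.294) slide [-0.3 25.3  0.5] roll 0.1 rows 0.6
```

View pics/s18.png

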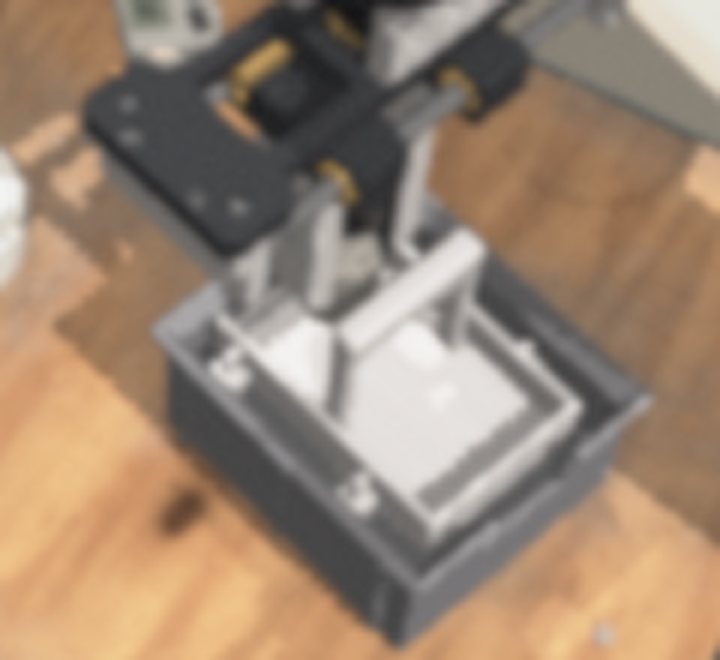

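```bash
python3 -m creep '[{"slide":[0,10,0],"roll":0,"grip":1},{"slide":[0,18,0],"roll":0,"grip":1},{"slide":[0,22,0],"roll":0,"grip":1},{"slide":[0,24,0],"roll":0,"grip":1},{"slide":[0,25,0],"roll":0,"grip":1},{"slide":[0,25,0],"roll":0,"grip":1}]'
python3 - <<'E'
from h import *
plan((.5605,.159,.0695,1.294))
E
```

```text
time: 24.85
tool_pos: [0.5606, 0.1585, 0.0696]
ee_rot: [-1.571, -0.0, 1.294]
wrist_force: [0.1, -0.3, -0.5]
width: 0.0269
t 24.85 pos [0.5606 0.1585 0.0696] rot [-1.571  -0.0001  1.2943] q [ 0.1783  0.2227  1.4898 -0.      1.4289 -1.1159] w 0.0269 F [ 0.0806 -0.3    -0.5149]
(0.5605, 0.159, 0.0695, 1.294) slide [0.4 0.1 0.2] roll 0.0 rows 0.0
```

Lower 1 mm further to make contact, then open just enough.

```bash
python3 -m creep '[{"slide":[0,0.7,0],"roll":0,"grip":1},{"slide":[0,1.2,0],"roll":0,"grip":1},{"slide":[0,1.2,0],"roll":0,"grip":1}]'
python3 -m creep '[{"slide":[0,0,0],"roll":0,"grip":0.6},{"slide":[0,0,0],"roll":0,"grip":0.6},{"slide":[0,0,0],"roll":0,"grip":0.6},{"slide":[0,0,0],"roll":0,"grip":0.6}]'
python3 - <<'E'
from h import *
shot("scene","s19",(230,110,350,220),6)
E
```

```text
time: 25.1
tool_pos: [0.561, 0.1586, 0.0694]
ee_rot: [-1.572, -0.0, 1.294]
wrist_force: [-2.5, -0.7, 4.0]
width: 0.0264
time: 25.43
tool_pos: [0.5604, 0.1585, 0.0678]
ee_rot: [-1.57, 0.0, 1.294]
wrist_force: [-0.2, 0.6, 0.1]
width: 0.0376
```

View pics/s19.png

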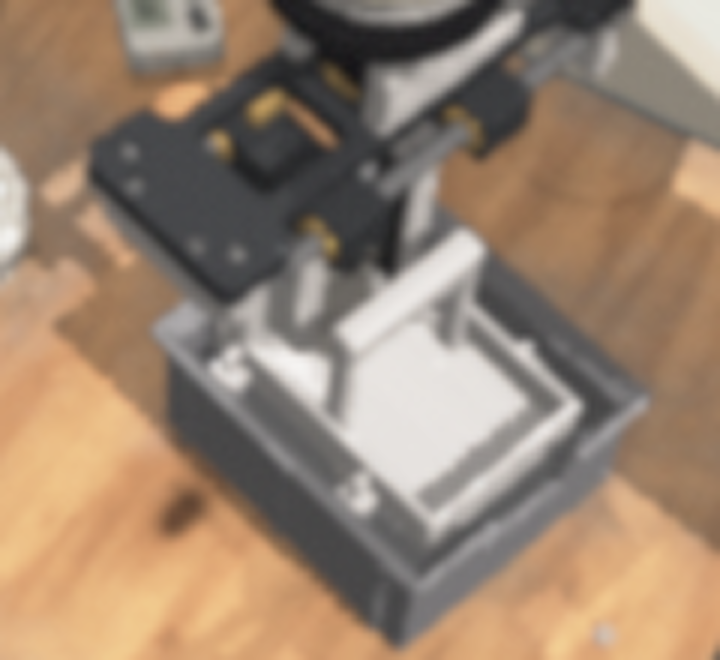

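Contact felt (4 N up), then released at 37.6 mm opening. Rising straight up.

```bash
python3 -m creep '[{"slide":[0,-10,0],"roll":0,"grip":0.6},{"slide":[0,-30,0],"roll":0,"grip":0.6},{"slide":[0,-60,0],"roll":0,"grip":0.6},{"slide":[0,-95,0],"roll":0,"grip":0.6},{"slide":[0,-130,0],"roll":0,"grip":0.6},{"slide":[0,-140,0],"roll":0,"grip":0.6},{"slide":[0,-140,0],"roll":0,"grip":0.6}]'
python3 - <<'E'
from h import *
shot("scene","s20",(230,90,350,220),5)
plan((.38,.30,.21,1.294))
E
```

```text
time: 26.07
tool_pos: [0.5627, 0.159, 0.2138]
ee_rot: [-1.58, -0.004, 1.294]
wrist_force: [1.0, -0.3, 0.3]
width: 0.0375
t 26.12 pos [0.5614 0.1587 0.2103] rot [-1.5746 -0.0018  1.2944] q [ 0.1784  0.1578  1.283  -0.0001  1.6965 -1.116 ] w 0.0377 F [ 0.202  -0.1332 -0.7808]
(0.38, 0.3, 0.21, 1.294) slide [ 86.4   0.3 213.1] roll 0.0 rows 5.5
```

View pics/s20.png

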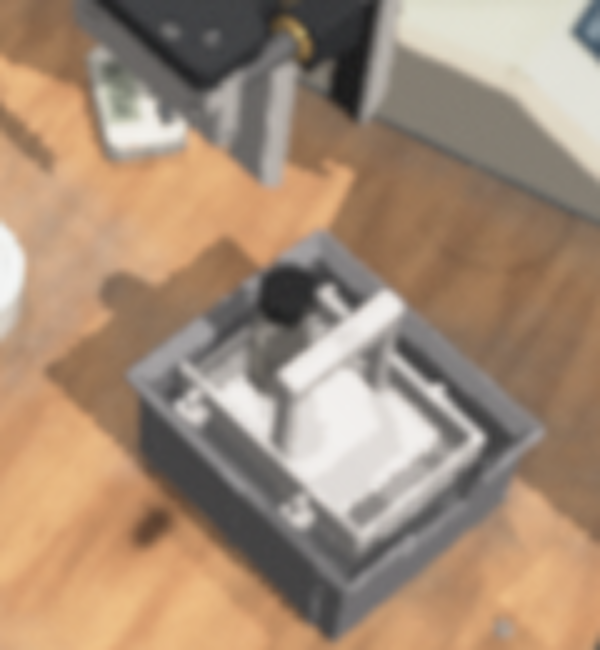

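```bash
python3 -m creep '[{"slide":[20,0,40],"roll":0,"grip":0.6},{"slide":[35,0,75],"roll":0,"grip":0.6},{"slide":[50,0,110],"roll":0,"grip":0.6},{"slide":[65,0,145],"roll":0,"grip":0.6},{"slide":[78,0,180],"roll":0,"grip":0.6},{"slide":[86,0,213],"roll":0,"grip":0.6},{"slide":[86,0,213],"roll":0,"grip":0.6},{"slide":[86,0,213],"roll":0,"grip":0.6},{"slide":[86,0,213],"roll":0,"grip":0.6}]'
python3 - <<'E'
from h import *
shot("top","t21",None,1.5)
im=cv2.imread("pics/t21_raw.png")[180:272,250:342]
cv2.imwrite("pics/t21b.png",cv2.resize(im,None,fx=6,fy=6,interpolation=cv2.INTER_CUBIC))
shot("scene","s21",None,1.5)
plan()
E
```

```text
time: 26.87
tool_pos: [0.3787, 0.2988, 0.2063]
ee_rot: [-1.569, 0.003, 1.295]
wrist_force: [0.3, -0.5, -0.4]
width: 0.0377
t 26.97 pos [0.3796 0.2986 0.2069] rot [-1.5697  0.002   1.2928] q [ 0.5494 -0.0614  1.5182 -0.0005  1.687  -0.7435] w 0.0374 F [0.0684 0.8044 0.1881]
```

View pics/t21.png

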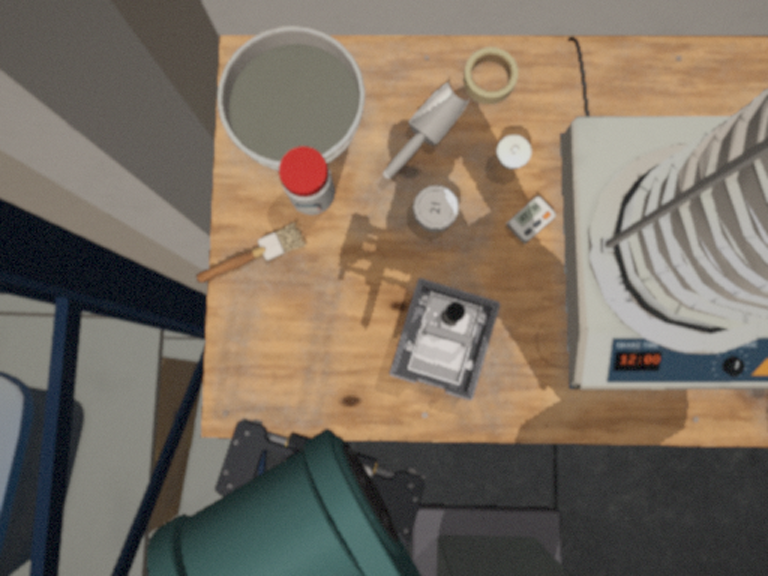

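View pics/t21b.png

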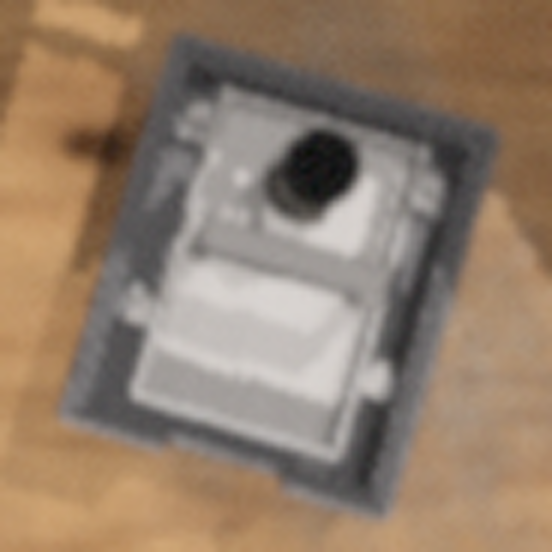

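Run:
```python
from h import *
f=lambda p,z:ray("top",(p[0]/6+250-.42,p[1]/6+180-.42),z)
C=np.array([f(p,.066) for p in [(132,392),(338,460),(438,150),(225,88)]]);print(C,C.mean(0))
print([np.linalg.norm(C[i]-C[(i+1)%4]) for i in range(4)])
R=np.array([f(p,.067) for p in [(178,33),(497,130),(387,518),(60,418)]]).mean(0)
yaw=-.277;ex=np.array([np.cos(yaw),np.sin(yaw),0]);ey=np.array([-ex[1],ex[0],0])
h=[f(p,.116) for p in [(200,238),(380,285)]];H=(h[0]+h[1])/2
V=f((320,165),.117)
for n,q in (("tray",C.mean(0)),("handle",H),("vial",V)): print(n,q,(q-R)@ex,(q-R)@ey)
```

```text
[[0.4913 0.2154 0.066 ]
 [0.4706 0.1473 0.066 ]
 [0.574  0.1147 0.066 ]
 [0.5935 0.186  0.066 ]] [0.5324 0.1659 0.066 ]
[np.float64(0.07123687214242101), np.float64(0.10845332264510027), np.float64(0.07389461914348934), np.float64(0.10634468155728306)]
tray [0.5324 0.1659 0.066 ] 0.000854923604320072 -0.0008491926020808235
handle [0.5321 0.1681 0.116 ] 4.645252024929978e-05 0.0012215066903228892
vial [0.5626 0.159  0.117 ] 0.03186847791072085 0.000823506440089413
```

View pics/s21.png

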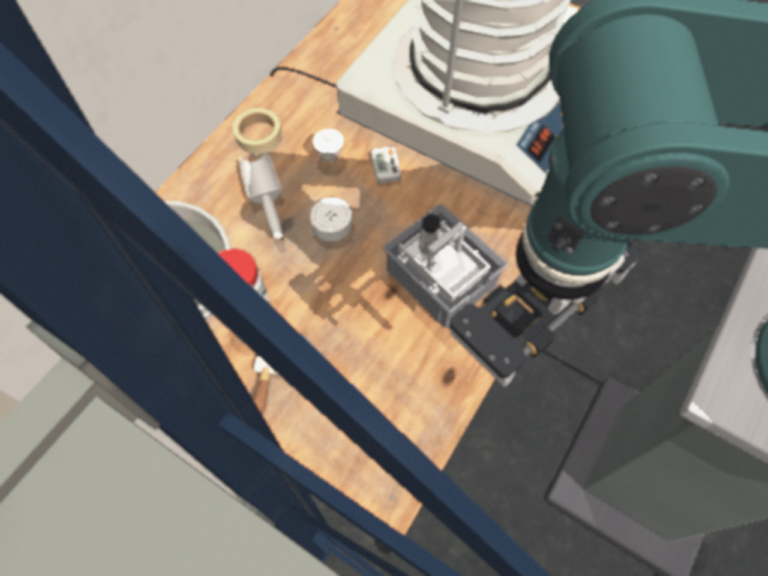

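All consistent: tray centred within about 1 mm, vial upright, bystanders in place, arm clear. Handing in.

```bash
python3 -c "
from bench import ticket
print(ticket.close_job())"
```

```text
the job is handed in; nothing more can be done
None
```

I finished the task and handed the job in at about 27 s of the 72 s allowed; the hand-in gives no verdict.

**What I did:**
- I lifted the tray out and stood it on the table at (0.455, 0.335).
- I set the small tin upright at the centre of the bin floor.
- I took the tray again with the tool turned half a turn, so that the last joint stayed within its range. I laid it half turned on the ledges.
- I stood the vial in the tray's far bay.

**Last checks:**
- **Tray:** in the top view it is centred in the bin to about 1 mm in x and y. The tool touched down at the right height for the ledges (0.089 m), with the force changing from −2.8 to +1.2 N.
- **Vial:** it looks upright in both views, about 32 mm from the bin's centre towards +x.
- **Tin:** it was upright on the floor in the last view before the tray covered it, and I could not check it after that.
- **Others:** the bin did not visibly move. The wide tin, timer and brush look unmoved, though I did not measure them again. The arm is clear of everything.

**Disagreements:** the two cameras differed by about 2 mm on the bin's position, within their calibration. The top view put the tray's handle, while it stood on the table, about 4 mm from the tool's position. The scene view of the held tray then showed it under 1 mm off, so I used that.

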